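# Clear the bench tray and build the slat crib

## Task

On the glass bench, take the wooden straightedge by its handle and sweep all the loose glass blanks in the tray together past the line into the bay by the tray's high end fence, never touching the glass with the gripper, and leave the straightedge standing across the tray behind them as a retaining bar. Then, on the cleared square drawn in the tray, stack every loose wooden slat into a crosswise cooling crib, two slats to a layer: the bottom two along the tray's long direction, the next two across on top of them, and so on up (an odd last slat lies alone on either side), each slat lying just inside a side of the square with its ends level with the square's edges. Leave the vase, the wooden mould and the steel tin alone.

Things in the scene. Friction and masses are not known exactly. Their poses are not given: they have to be found in the camera images.
- tray: Fixed sheet-metal tray on the bench, inside 304 mm along its x and 500 mm along its y (its long direction). Origin: centre of its underside; floor top 4 mm above the bench. Rims 6 mm thick and 18 mm high over the bench on the two long sides and the -y end; the end fence at the +y end is dark, 34 mm high, its inner face at y = +250 mm. A thin black line is drawn across the floor at y = +45 mm; the glass belongs wholly on the +y side of it. The tray's place and yaw vary.
- square (a point): Centre of the 130 x 130 mm square outlined in black on the tray floor, on the floor's top surface, 120 mm from the tray's origin towards its -y end; axes as the tray's. In each layer the two slats lie along two opposite sides of the square just inside it, so that their centre lines are 50 mm either side of the centre.
- straightedge: Loose hardwood straightedge, 0.32 kg: a bar 250 mm long (its x) by 56 mm wide (its y) by 20 mm high, with an upright handle on top, 90 mm long (x), 20 mm thick (y), from 20 to 64 mm above the underside. Origin: centre of the underside. It starts standing in the tray near the -y end, roughly across it, behind the blanks.
- blank1: Loose cast-glass disc blank, 60 mm diameter, 22 mm high, about 0.15 kg, flat on the tray floor. Origin: centre of its underside, z up. Absent in some starts (3 to 5 are present). To be moved only with the straightedge.
- blank2: Loose cast-glass disc blank, 60 mm diameter, 22 mm high, about 0.15 kg, flat on the tray floor. Origin: centre of its underside, z up. Absent in some starts (3 to 5 are present). To be moved only with the straightedge.
- blank3: Loose cast-glass disc blank, 60 mm diameter, 22 mm high, about 0.15 kg, flat on the tray floor. Origin: centre of its underside, z up. Absent in some starts (3 to 5 are present). To be moved only with the straightedge.
- blank4: Loose cast-glass disc blank, 60 mm diameter, 22 mm high, about 0.15 kg, flat on the tray floor. Origin: centre of its underside, z up. Absent in some starts (3 to 5 are present). To be moved only with the straightedge.
- blank5: Loose cast-glass disc blank, 60 mm diameter, 22 mm high, about 0.15 kg, flat on the tray floor. Origin: centre of its underside, z up. Absent in some starts (3 to 5 are present). To be moved only with the straightedge.
- slat1: Loose wooden slat, 130 mm long (its x), 30 mm wide (y), 20 mm thick (z), about 50 g, lying flat on the bench beyond the tray's -y end, its length roughly along world y. Origin: its centre. All slats are alike. Absent in some starts (5 to 7 are present).
- slat2: Loose wooden slat, 130 mm long (its x), 30 mm wide (y), 20 mm thick (z), about 50 g, lying flat on the bench beyond the tray's -y end, its length roughly along world y. Origin: its centre. All slats are alike. Absent in some starts (5 to 7 are present).
- slat3: Loose wooden slat, 130 mm long (its x), 30 mm wide (y), 20 mm thick (z), about 50 g, lying flat on the bench beyond the tray's -y end, its length roughly along world y. Origin: its centre. All slats are alike. Absent in some starts (5 to 7 are present).
- slat4: Loose wooden slat, 130 mm long (its x), 30 mm wide (y), 20 mm thick (z), about 50 g, lying flat on the bench beyond the tray's -y end, its length roughly along world y. Origin: its centre. All slats are alike. Absent in some starts (5 to 7 are present).
- slat5: Loose wooden slat, 130 mm long (its x), 30 mm wide (y), 20 mm thick (z), about 50 g, lying flat on the bench beyond the tray's -y end, its length roughly along world y. Origin: its centre. All slats are alike. Absent in some starts (5 to 7 are present).
- slat6: Loose wooden slat, 130 mm long (its x), 30 mm wide (y), 20 mm thick (z), about 50 g, lying flat on the bench beyond the tray's -y end, its length roughly along world y. Origin: its centre. All slats are alike. Absent in some starts (5 to 7 are present).
- slat7: Loose wooden slat, 130 mm long (its x), 30 mm wide (y), 20 mm thick (z), about 50 g, lying flat on the bench beyond the tray's -y end, its length roughly along world y. Origin: its centre. All slats are alike. Absent in some starts (5 to 7 are present).
- vase: Bystander: amber glass vase, 90 mm diameter, 150 mm high, beyond the tray; leave alone. Origin: centre of the underside.
- mould: Bystander: dark wooden block mould, 90 x 90 x 70 mm, beyond the slats; leave alone. Origin: centre of the underside.
- tin: Bystander: open steel tin, 80 mm diameter, 80 mm high, beyond the slats; leave alone. Origin: centre of the underside.

How it is judged:
By the outcome, as a careful person would: the job done as asked, in the order asked, and still so for the second after the job is handed in, with the robot touching nothing.
Of blank1, blank2, blank3, blank4, blank5 only 3 to 5 are there at a start; the rules pass over those that are not, and their reading is None.
Of slat1, slat2, slat3, slat4, slat5, slat6, slat7 only 5 to 7 are there at a start; the rules pass over those that are not, and their reading is None.
At some moment in a run one of blank1, blank2, blank3, blank4, blank5 may be knocked a few centimetres aside while the robot is not near it.
Once in a run the grip may slacken for a moment while it holds something.
It also fails if it takes over 210 s, if anything falls off the work surface, if the arm or the gripper's body presses on something with over 40 N, if the wrist force passes 120 N, or if a joint passes its speed limit or range.

## Robot

A 7-joint arm with a two-finger parallel gripper is mounted at the origin on the work surface. World frame = base frame: x ahead of the robot, y to its left, z up, the work surface at z = 0. Lengths are in m, angles in rad, forces in N, time in s.
With the tool pointing down it reaches from about 0.425 to 0.925 m from the base axis. Payload 6.8 kg.
Tool frame: the origin (TCP) lies between the finger pads; the fingertips stand 14 mm ahead of it and the grasp point (between the pads) lies 5 mm behind it; z points along the fingers, y is the line along which they close (so a half turn about z gives the same grasp; the last joint's range is limited). The gripper opens to 85 mm and grips with 20 to 120 N. Pads are 22 mm wide; open, the fingers measure 114 mm over their backs; the gripper's body (76 mm by 85 mm) begins 54 mm behind the grasp point. The pads swing forward as they close: fully open they stand 13 mm farther back than shut.
Start: joints at [-0.108, 0.477, 0.022, 1.555, -0.011, 1.109, -0.083], TCP at [0.675, 0, 0.245] pointing down, gripper open.
Joint ranges: [-2.96, 2.96], [-0.34, 2.1], [-1.41, 1.46], [0.24, 2.44], [-1.37, 4.51], [0.17, 1.92], [-2.96, 2.96]. Speed limits (rad/s): [2.39, 2.39, 3.14, 3.14, 3.14, 3.14, 3.14].

## Interface

Orientations are given as a rotation vector (axis times angle).
In Python, from bench import r, imaging gives the robot as it stands.
- The arm moves only by the tool apply_moves, never from a script. Its argument "moves" is a list of rows, each a list of 2 entries, a list of its own where there are three numbers: the shift along the tool's x, y, z in cm, then the turn about the tool's z in rad. In form: [[[tx, ty, tz], roll], ...]. A call has 1 to 10 rows; each row is the pose to reach, as a shift and turn from the pose commanded when the call began, along the tool's axes at that moment; what a row does not reach only later rows make up. A row lasts 1/12 s, in which the tool goes at most 41.7 mm and 7.16 degrees, less where a joint would pass 70% of its speed; a pose out of reach is approached as far as the arm can. A call with a gripper value outside its range is refused whole. "claw" is the opening, from 0 (shut) to 1 (fully open), set as the call begins (left out, the last holds). The fingers move at their own pace and stop on an object; "grip_force" is the grip in N (left out, the last holds). Time passes only in rows, so rows that repeat a pose let the fingers close. It gives the time, the measured TCP pose, the force and the opening at its end, in the units of the state.
- r.get_obs(): the state, without advancing time (a new reading comes with each control period).
- imaging.grab_frame(name): name is "scene" or "side" or "wrist"; returns a dict with "frame" (384x512x3 uint8, blue, green, red), "intrinsics" (3x3 intrinsics, pixels), "T" (4x4, takes a point from camera to world coordinates). Camera axes: x right, y up, looking along -z (the intrinsics and any distortion apply to the point x, -y, -z); pixel columns grow to the right and rows downward; lengths in m; the calibration is good to about 2 mm. A picture is of the moment at which its call begins. There is no depth.
- r.hand_in(): hands the job in, once; it reports no verdict.
The state is a dict: "clock": time; "joints": joint angles; "qvel": joint speeds; "tau": joint torques, N m; "tcp_pos": TCP position; "orientation": TCP orientation; "contact_force": force on the tool from outside, world axes, zero at the start; "moment": the same for the moment, N m; "grip_width": finger opening in m.
Only numpy, scipy, OpenCV 4.12 (cv2) and the standard library are available. Lean on these libraries where they do the work, as an engineer would, in place of code of your own. Each camera call takes 0.05 s, during which the arm holds its last target. There are 200 camera calls.

## Working session

There is one attempt and no reset: what is moved stays moved. The work goes in short steps, Python scripts to look and compute and a tool call to move; the robot and the scene stay as the last step left them, time stands still between calls to the robot, and variables do not carry over. Pictures are saved under pics/ and viewed, on a budget of 14 in all, crops included, one or two more only if the job needs it, and the job is handed in when it is done.

Besides the shell and the picture viewer there is one more tool, called after ">>>" by a JSON object that holds its "fn" and its "kwargs", one argument or row to a line. apply_moves: Moves the arm, as the interface text tells. Its arguments: {"type":"object","properties":{"moves":{"type":"array","items":{"type":"array"}},"claw":{"type":"number"},"grip_force":{"type":"number"}},"required":["moves"]}

```bash
ls; mkdir -p pics; cat > h.py <<'E'
import numpy as np, cv2
from bench import r, imaging
from scipy.spatial.transform import Rotation as R
def grab(n,save=None):
    f=imaging.grab_frame(n)
    if save: cv2.imwrite('pics/'+save,f['frame'])
    return f
def ray(f,uv):
    K=np.array(f['intrinsics']);T=np.array(f['T'])
    d=np.linalg.solve(K,[uv[0],uv[1],1.]);d=np.array([d[0],-d[1],-d[2]])
    return T[:3,3],T[:3,:3]@d
def onz(f,uv,z):
    o,d=ray(f,uv);return o+d*(z-o[2])/d[2]
def proj(f,p):
    K=np.array(f['intrinsics']);T=np.array(f['T'])
    c=T[:3,:3].T@(np.array(p)-T[:3,3]);q=K@[c[0],-c[1],-c[2]];return q[:2]/q[2]
E
python3 - <<'E'
from h import *
o=r.get_obs()
for k in('clock','tcp_pos','orientation','contact_force','grip_width'):print(k,o[k])
fs=[]
for n in('scene','side','wrist'):
    f=grab(n);fs.append(f['frame']);print(n,f.keys(),np.round(f['intrinsics'],1).tolist(),np.round(f['T'],3).tolist())
    import pickle;pickle.dump(f,open(n+'0.pkl','wb'))
cv2.imwrite('pics/a.png',cv2.resize(fs[0],(800,600)));cv2.imwrite('pics/b.png',np.vstack(fs[1:])[:768] if 0 else cv2.resize(np.hstack(fs[1:]),(800,300)))
E
```

```text
pics
clock 0.0
tcp_pos [ 6.74434039e-01 -9.11915953e-06  2.44303267e-01]
orientation [-2.22062077 -2.22054291  0.00222066]
contact_force [-0.32148996  0.8498505   0.38968413]
grip_width 0.08587915164696916
scene dict_keys(['frame', 'intrinsics', 'T']) [[454.2, 0.0, 254.9], [0.0, 454.2, 197.3], [0.0, 0.0, 1.0]] [[0.47, -0.472, 0.746, 1.405], [0.883, 0.262, -0.39, -0.575], [-0.011, 0.842, 0.539, 0.658], [0.0, 0.0, 0.0, 1.0]]
side dict_keys(['frame', 'intrinsics', 'T']) [[440.0, 0.0, 259.3], [0.0, 440.0, 188.9], [0.0, 0.0, 1.0]] [[0.705, 0.325, -0.63, -0.047], [-0.709, 0.35, -0.612, -0.725], [0.021, 0.879, 0.477, 0.528], [0.0, 0.0, 0.0, 1.0]]
wrist dict_keys(['frame', 'intrinsics', 'T']) [[268.4, 0.0, 249.0], [0.0, 268.4, 190.0], [0.0, 0.0, 1.0]] [[1.0, -0.002, 0.001, 0.674], [0.001, 0.958, 0.286, 0.072], [-0.002, -0.286, 0.958, 0.374], [0.0, 0.0, 0.0, 1.0]]
```

View pics/a.png

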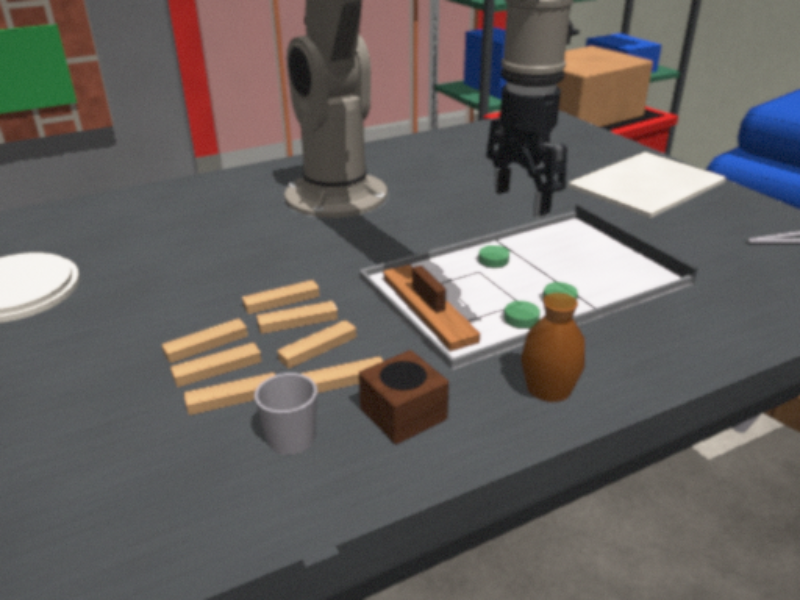

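View pics/b.png

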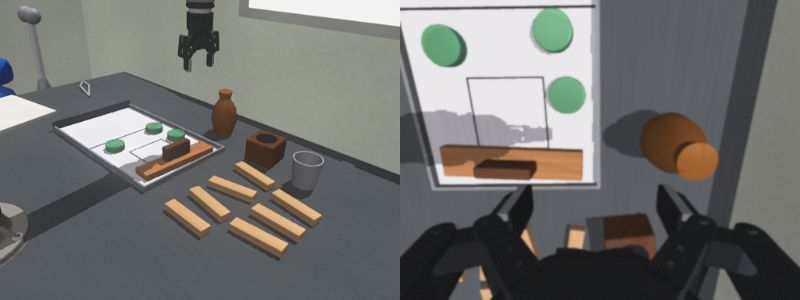

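```bash
cat >> h.py <<'E'
def topmask(f,m,z,minA=300):
    """mask contours -> ray cast to plane z -> minAreaRects (mm)"""
    out=[]
    for c in cv2.findContours(m,cv2.RETR_EXTERNAL,cv2.CHAIN_APPROX_NONE)[0]:
        if cv2.contourArea(c)<minA: continue
        p=np.array([onz(f,q[0],z)[:2]*1000 for q in c],np.float32)
        out.append((cv2.minAreaRect(p),cv2.boundingRect(c)))
    return out
E
python3 - <<'E'
from h import *
import pickle
for n in('scene','side','wrist'):
    f=pickle.load(open(n+'0.pkl','rb'));hsv=cv2.cvtColor(f['frame'],cv2.COLOR_BGR2HSV)
    for nm,lo,hi,z in(('white',(0,0,190),(180,40,255),.004),('green',(55,90,50),(85,255,255),.022),('tan',(10,60,185),(22,200,255),.020)):
        m=cv2.inRange(hsv,lo,hi)
        print(n,nm)
        for (c,s,a),b in topmask(f,m,z,120 if nm!='white' else 3000): print('  ',np.round(c),np.round(s),round(a),b)
E
```

```text
scene white
   [516. 149.] [292. 491.] 1 (275, 140, 160, 89)
scene green
   [637.  53.] [49. 67.] 55 (324, 194, 20, 15)
   [448. 127.] [44. 68.] 55 (308, 158, 16, 12)
   [-478.  655.] [ 96. 239.] 87 (280, 53, 27, 15)
   [-1681.  -499.] [ 229. 1364.] 87 (0, 16, 48, 57)
scene tan
   [ 593. -421.] [128.  30.] 82 (118, 239, 58, 20)
   [ 632. -262.] [117.  30.] 82 (194, 229, 50, 17)
   [ 514. -422.] [ 30. 128.] 0 (110, 220, 56, 21)
   [ 538. -266.] [ 29. 129.] 12 (179, 206, 48, 24)
   [ 443. -420.] [ 29. 128.] 6 (104, 204, 53, 22)
   [ 451. -267.] [130.  30.] 81 (165, 193, 50, 15)
   [ 376. -268.] [128.  30.] 88 (156, 180, 47, 15)
   [524. -56.] [ 53. 248.] 87 (247, 173, 60, 46)
   [-620. 1275.] [302. 334.] 5 (362, 30, 53, 19)
side white
   [524. 198.] [287. 385.] 1 (77, 138, 144, 77)
   [5066. 1902.] [3244. 2111.] 18 (319, 0, 193, 34)
side green
side tan
   [ 440. -423.] [ 29. 128.] 6 (294, 278, 75, 43)
   [ 511. -424.] [ 29. 128.] 0 (322, 260, 69, 42)
   [ 373. -271.] [129.  28.] 88 (212, 255, 57, 41)
   [ 589. -424.] [128.  29.] 82 (349, 242, 62, 39)
   [ 448. -270.] [129.  28.] 81 (243, 238, 52, 39)
   [ 535. -270.] [ 28. 128.] 11 (268, 225, 61, 27)
   [ 628. -270.] [128.  28.] 82 (302, 207, 50, 30)
   [529. -62.] [246.  53.] 0 (184, 181, 88, 43)
wrist white
   [523.  42.] [124.  84.] 0 (88, 100, 99, 64)
   [521.  38.] [299. 294.] 1 (0, 10, 248, 226)
wrist green
   [627.  57.] [52. 53.] 0 (192, 100, 42, 44)
   [604. 134.] [19. 47.] 78 (173, 42, 40, 24)
   [438. 130.] [54. 55.] 80 (29, 33, 48, 51)
wrist tan
   [ 432. -374.] [20. 29.] 6 (103, 371, 14, 13)
   [ 636. -225.] [40. 27.] 81 (216, 295, 20, 23)
   [426. -73.] [57. 27.] 0 (55, 207, 40, 19)
   [584. -67.] [ 52. 132.] 87 (138, 193, 96, 38)
```

>>> {"fn": "apply_moves", "kwargs": {
  "moves": [
    [[-4, -15.5, -8], 0],
    [[-4, -15.5, -8], 0],
    [[-4, -15.5, -8], 0],
    [[-4, -15.5, -8], 0],
    [[-4, -15.5, -8], 0],
    [[-4, -15.5, -8], 0],
    [[-4, -15.5, -8], 0],
    [[-4, -15.5, -8], 0]
  ]
}}

```text
clock: 0.82
tcp_pos: [0.5207, -0.0394, 0.3246]
orientation: [-2.22, -2.222, 0.0]
contact_force: [-0.4, -0.0, 0.4]
grip_width: 0.0852
```

```bash
python3 - <<'E'
from h import *
import pickle
f=grab('wrist');pickle.dump(f,open('w1.pkl','wb'));print(r.get_obs()['tcp_pos'])
g=cv2.cvtColor(f['frame'],cv2.COLOR_BGR2GRAY)
cv2.imwrite('pics/c.png',cv2.resize(f['frame'],(800,600),interpolation=cv2.INTER_CUBIC))
hsv=cv2.cvtColor(f['frame'],cv2.COLOR_BGR2HSV)
for nm,lo,hi,z in(('white',(0,0,150),(180,40,255),.004),('green',(55,60,50),(85,255,255),.022),('wood',(5,60,60),(22,255,255),.024)):
    m=cv2.inRange(hsv,lo,hi)
    for (c,s,a),b in topmask(f,m,z,200): print(nm,np.round(c),np.round(s),round(a,1),b)
E
```

```text
[ 0.52075077 -0.0392988   0.32431974]
white [666.   1.] [342. 144.] 62.4 (251, 0, 113, 199)
white [522.  38.] [304. 296.] 0.7 (146, 0, 210, 196)
white [363.  73.] [  4. 223.] 0.8 (139, 0, 19, 155)
green [625.  57.] [56. 53.] 88.7 (301, 73, 37, 40)
green [439. 131.] [57. 56.] 87.9 (174, 16, 40, 45)
green [609. 151.] [58. 56.] 0.1 (292, 0, 42, 46)
wood [ 774. -248.] [79. 93.] 6.9 (366, 245, 45, 45)
wood [ 376. -264.] [137.  36.] 86.0 (162, 244, 20, 64)
wood [ 627. -263.] [136.  36.] 81.0 (293, 243, 31, 65)
wood [ 535. -262.] [ 33. 138.] 11.5 (242, 243, 30, 65)
wood [ 449. -263.] [137.  33.] 81.0 (200, 243, 24, 65)
wood [526. -61.] [ 56. 249.] 87.9 (176, 150, 155, 39)
wood [844. -19.] [ 94. 186.] 81.3 (395, 110, 115, 63)
```

View pics/c.png

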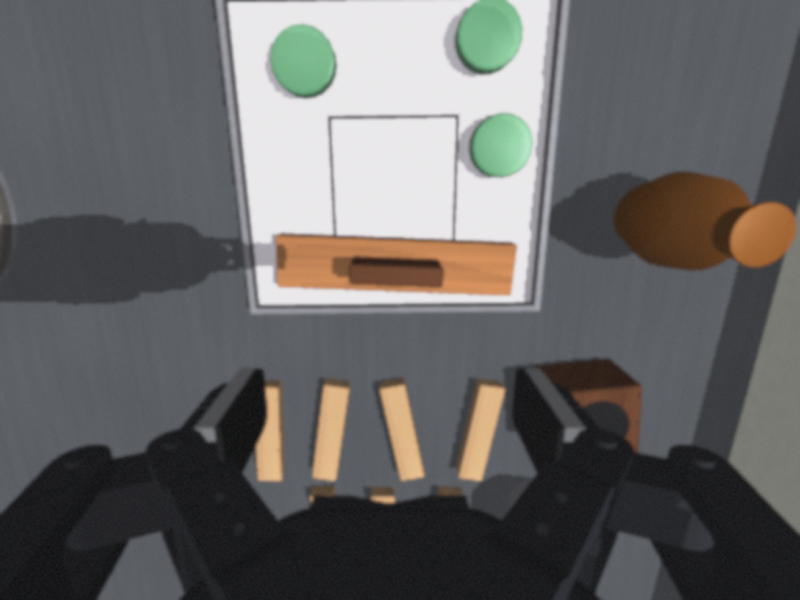

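```bash
python3 - <<'E'
from h import *
import pickle
f=pickle.load(open('w1.pkl','rb'))
g=cv2.cvtColor(f['frame'],cv2.COLOR_BGR2GRAY)
c=np.array([[330,117],[458,115],[454,240],[335,236]])*.64-.2
def darkrow(u,v0,v1):  # subpixel dark line along column u
    s=255-g[v0:v1,u].astype(float);s=np.clip(s-s.min()-15,0,None);return (s*np.arange(v0,v1)).sum()/s.sum()
def darkcol(v,u0,u1):
    s=255-g[v,u0:u1].astype(float);s=np.clip(s-s.min()-15,0,None);return (s*np.arange(u0,u1)).sum()/s.sum()
top=np.array([onz(f,(u,darkrow(u,70,80)),.004)[:2] for u in range(220,286,5)])*1e3
L=np.array([onz(f,(darkcol(v,206,221),v),.004)[:2] for v in range(82,145,5)])*1e3
Rr=np.array([onz(f,(darkcol(v,284,297),v),.004)[:2] for v in range(115,145,3)])*1e3
print(np.polyfit(top[:,0],top[:,1],1),np.polyfit(L[:,1],L[:,0],1),np.polyfit(Rr[:,1],Rr[:,0],1))
print(top[[0,-1]],L[[0,-1]],Rr[[0,-1]])
for q in c: print(onz(f,q,.004)[:2]*1e3)
# handle: dark-brown; top z .068
hsv=cv2.cvtColor(f['frame'],cv2.COLOR_BGR2HSV)
m=cv2.inRange(hsv[150:189],(3,60,20),(18,255,120));m=cv2.copyMakeBorder(m,150,384-189,0,0,cv2.BORDER_CONSTANT,value=0)
for (cc,s,a),b in topmask(f,m,.068,100): print('handle',cc,s,a,b)
E
```

```text
[1.31314319e-02 7.83739958e+01] [-1.34727022e-02  4.60301173e+02] [-9.22318619e-03  5.87686871e+02]
[[474.30075717  84.64417854]
 [575.08572123  86.0685468 ]] [[459.25009846  73.9538345 ]
 [460.58607357 -18.9452177 ]] [[587.3057759   24.53367144]
 [587.80986344 -18.68202787]]
[460.33444745  84.53777923]
[587.33445985  86.62204797]
[589.09537669 -37.67529503]
[461.15233472 -33.63587677]
handle (522.635986328125, -57.04954528808594) (24.999425888061523, 91.56002044677734) 87.88475799560547 (220, 164, 63, 19)
handle (809.3447265625, -38.502708435058594) (156.9893035888672, 32.35059356689453) 0.11927743256092072 (396, 150, 107, 23)
```

>>> {"fn": "apply_moves", "kwargs": {
  "moves": [
    [[-2, 0.3, 18], 1.2],
    [[-2, 0.3, 18], 1.2],
    [[-2, 0.3, 18], 1.2],
    [[-2, 0.3, 18], 1.2],
    [[-2, 0.3, 18], 1.2],
    [[-2, 0.3, 18], 1.2],
    [[-2, 0.3, 18], 1.2],
    [[-2, 0.3, 18], 1.2],
    [[-2, 0.3, 18], 1.2],
    [[-2, 0.3, 18], 1.2]
  ]
}}

```text
clock: 1.7
tcp_pos: [0.5235, -0.0594, 0.1438]
orientation: [3.089, 0.571, -0.003]
contact_force: [-0.5, -0.3, 0.3]
grip_width: 0.0855
```

>>> {"fn": "apply_moves", "kwargs": {
  "moves": [
    [[0, 0, 2], 0.408],
    [[0, 0, 4], 0.408],
    [[0, 0, 6], 0.408],
    [[0, 0, 8], 0.408],
    [[0, 0, 9.4], 0.408],
    [[0, 0, 9.4], 0.408],
    [[0, 0, 9.4], 0.408]
  ]
}}

```text
clock: 2.28
tcp_pos: [0.5227, -0.0597, 0.0499]
orientation: [3.14, -0.057, -0.005]
contact_force: [-0.5, 0.0, -0.5]
grip_width: 0.0854
```

```bash
python3 - <<'E'
from h import *
o=r.get_obs();print(o['tcp_pos'],R.from_rotvec(o['orientation']).as_matrix().round(3),o['contact_force'],o['joints'])
f=grab('wrist');s=grab('side');cv2.imwrite('pics/d.png',cv2.resize(np.hstack([f['frame'],s['frame']]),(800,300)))
E
```

```text
[ 0.52269318 -0.05968247  0.04985564] [[ 0.999 -0.036 -0.003]
 [-0.036 -0.999 -0.001]
 [-0.003  0.001 -1.   ]] [-0.53998911  0.01326172 -0.45207121] [-0.22963518  0.53027225  0.28347557  2.06778327 -0.2600478   0.5797338
 -1.37091857]
```

View pics/d.png

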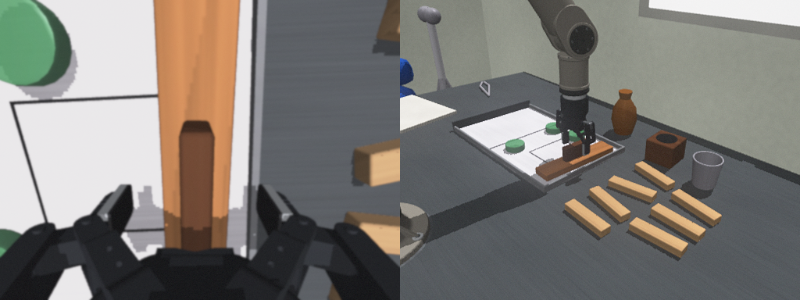

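>>> {"fn": "apply_moves", "kwargs": {
  "moves": [
    [[0, 0, 0], 0],
    [[0, 0, 0], 0],
    [[0, 0, 0], 0],
    [[0, 0, 0], 0],
    [[0, 0, 0], 0],
    [[0, 0, 0], 0],
    [[0, 0, 0], 0],
    [[0, 0, 0], 0]
  ],
  "claw": 0,
  "grip_force": 60
}}

```text
clock: 3.05
tcp_pos: [0.5232, -0.06, 0.0516]
orientation: [-3.141, 0.059, -0.001]
contact_force: [-0.7, -0.6, 5.2]
grip_width: 0.0186
```

>>> {"fn": "apply_moves", "kwargs": {
  "moves": [
    [[0, -0.6, 0], -0.005],
    [[-0.1, -1.4, 0], -0.01],
    [[-0.1, -2.2, 0], -0.015],
    [[-0.1, -3.0, 0], -0.02],
    [[-0.2, -3.8, 0], -0.025],
    [[-0.2, -4.6, 0], -0.03],
    [[-0.2, -5.4, 0], -0.035],
    [[-0.2, -6.2, 0], -0.04],
    [[-0.3, -7.0, 0], -0.045],
    [[-0.3, -7.6, 0], -0.049]
  ]
}}

```text
clock: 3.88
tcp_pos: [0.5233, 0.0155, 0.0517]
orientation: [3.14, 0.018, 0.002]
contact_force: [0.3, -6.6, 6.5]
grip_width: 0.0194
```

```bash
cat >> h.py <<'E'
def green(f):
    m=cv2.inRange(cv2.cvtColor(f['frame'],cv2.COLOR_BGR2HSV),(55,60,40),(85,255,255))
    return [(np.round(c),np.round(s)) for (c,s,a),b in topmask(f,m,.022,60) if 300<c[0]<900 and -400<c[1]<500]
E
python3 - <<'E'
from h import *
o=r.get_obs();print(o['tcp_pos'],o['contact_force'],o['grip_width'])
f=grab('scene');print(green(f));cv2.imwrite('pics/e.png',f['frame'][100:300,150:470]);s=grab('side');print(green(s))
E
```

```text
[0.5232607  0.01545838 0.05171416] [ 0.34367317 -6.55886446  6.51836309] 0.019380829966972147
[(array([636.,  75.]), array([53., 71.])), (array([603., 160.]), array([52., 39.])), (array([451., 131.]), array([46., 77.]))]
[(array([440., 132.]), array([58., 55.])), (array([640.,  68.]), array([61., 31.]))]
```

>>> {"fn": "apply_moves", "kwargs": {
  "moves": [
    [[0, -0.8, 0], 0],
    [[0, -1.6, 0], 0],
    [[0, -2.4, 0], 0],
    [[0, -3.2, 0], 0],
    [[0, -4.0, 0], 0],
    [[0, -4.8, 0], 0],
    [[0, -5.6, 0], 0],
    [[0, -6.4, 0], 0],
    [[0, -7.2, 0], 0],
    [[0, -8.0, 0], 0]
  ]
}}

```text
clock: 4.82
tcp_pos: [0.5224, 0.0938, 0.0518]
orientation: [3.139, 0.014, 0.002]
contact_force: [1.2, -10.0, 7.6]
grip_width: 0.0193
```

>>> {"fn": "apply_moves", "kwargs": {
  "moves": [
    [[0, -0.8, 0], 0],
    [[0, -1.6, 0], 0],
    [[0, -2.4, 0], 0],
    [[0, -3.2, 0], 0],
    [[0, -4.0, 0], 0],
    [[0, -4.8, 0], 0],
    [[0, -5.6, 0], 0],
    [[0, -6.2, 0], 0],
    [[0, -6.6, 0], 0],
    [[0, -6.8, 0], 0]
  ]
}}

```text
clock: 5.65
tcp_pos: [0.5216, 0.1619, 0.0518]
orientation: [3.139, 0.016, 0.001]
contact_force: [0.8, -11.4, 10.0]
grip_width: 0.0191
```

```bash
python3 - <<'E'
from h import *
o=r.get_obs();print(o['tcp_pos'],o['contact_force'],o['grip_width'])
f=grab('scene');print(green(f));s=grab('side');print(green(s))
cv2.imwrite('pics/e.png',np.hstack([cv2.resize(f['frame'][110:260,200:460],(400,231)),cv2.resize(s['frame'][100:250,50:310],(400,231))]))
E
```

```text
[0.52158735 0.1619251  0.05177372] [  0.76790379 -11.37261598   9.97998296] 0.01912670952794512
[(array([610., 232.]), array([ 56., 137.]))]
[(array([434., 219.]), array([60., 63.])), (array([635., 213.]), array([70., 39.]))]
```

View pics/e.png

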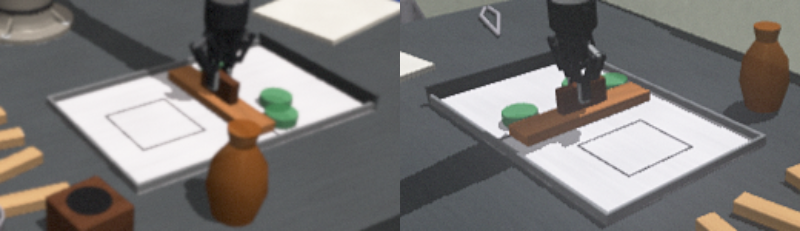

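>>> {"fn": "apply_moves", "kwargs": {
  "moves": [
    [[0, -0.8, 0], 0],
    [[0, -1.4, 0], 0],
    [[0, -2.0, 0], 0],
    [[0, -2.4, 0], 0],
    [[0, -2.6, 0], 0],
    [[0, -2.6, 0], 0],
    [[0, -2.6, 0], 0]
  ]
}}

```text
clock: 6.33
tcp_pos: [0.5213, 0.188, 0.0518]
orientation: [3.139, 0.015, 0.001]
contact_force: [1.0, -8.0, 8.8]
grip_width: 0.0193
```

>>> {"fn": "apply_moves", "kwargs": {
  "moves": [
    [[0, 0, -0.1], 0],
    [[0, 0, -0.1], 0],
    [[0, 0, -0.1], 0],
    [[0, 0, -0.1], 0],
    [[0, 0, -0.1], 0]
  ],
  "claw": 0.5
}}

```text
clock: 6.75
tcp_pos: [0.5204, 0.1907, 0.052]
orientation: [-3.141, -0.02, 0.001]
contact_force: [0.0, -0.0, -0.0]
grip_width: 0.0427
```

>>> {"fn": "apply_moves", "kwargs": {
  "moves": [
    [[0, 0, -1], 0],
    [[0, 0, -2.5], 0],
    [[0, 0, -5], 0],
    [[0, 0, -8], 0],
    [[0, 0, -12], 0],
    [[0, 0, -16], 0],
    [[0, 0, -20], 0],
    [[0, 0, -20], 0]
  ]
}}

```text
clock: 7.42
tcp_pos: [0.5248, 0.1912, 0.261]
orientation: [-3.135, -0.017, -0.019]
contact_force: [1.6, 0.6, 0.9]
grip_width: 0.0432
```

```bash
python3 - <<'E'
from h import *
import pickle
o=r.get_obs();print(o['tcp_pos'],o['contact_force'],o['grip_width'])
f=grab('wrist');print(green(f))
for n in('scene','side'): print(green(grab(n)))
hsv=cv2.cvtColor(f['frame'],cv2.COLOR_BGR2HSV)
for x in topmask(f,cv2.inRange(hsv,(5,60,60),(22,255,255)),.024,800):print(x)
pickle.dump(f,open('w2.pkl','wb'));cv2.imwrite('pics/f.png',f['frame'])
E
```

```text
[0.52480768 0.19117687 0.26104085] [1.59189822 0.63007925 0.89597566] 0.0431735598818366
[(array([441., 242.]), array([57., 55.])), (array([598., 254.]), array([ 58., 117.]))]
[(array([608., 251.]), array([ 62., 131.]))]
[(array([432., 246.]), array([70., 56.])), (array([634., 239.]), array([65., 40.]))]
(((524.477783203125, 187.1200714111328), (248.6577606201172, 55.955467224121094), 0.5563521385192871), (231, 69, 44, 179))
```

View pics/f.png

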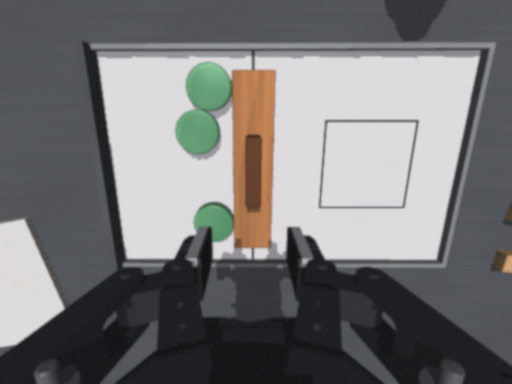

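```bash
python3 - <<'E'
from h import *
import pickle
f=pickle.load(open('w2.pkl','rb'));hsv=cv2.cvtColor(f['frame'],cv2.COLOR_BGR2HSV)
m=cv2.inRange(hsv,(0,0,165),(180,60,255))
cs,h=cv2.findContours(m,cv2.RETR_CCOMP,cv2.CHAIN_APPROX_NONE)
for c in cs:
    A=cv2.contourArea(c)
    if A>3000:
        p=np.array([onz(f,q[0],.004)[:2]*1000 for q in c],np.float32);print(A,cv2.minAreaRect(p),cv2.boundingRect(c))
o=r.get_obs();print(o['tcp_pos'],o['orientation'])
E
```

```text
5226.0 ((299.97412109375, 556.1676025390625), (105.82984924316406, 263.96624755859375), 76.35548400878906) (0, 219, 64, 128)
7103.5 ((523.4425659179688, 21.0595703125), (124.18561553955078, 124.35658264160156), 0.8120568990707397) (321, 122, 95, 85)
36392.0 ((520.610107421875, 37.12738037109375), (299.7890930175781, 293.01422119140625), 0.7541362047195435) (255, 55, 224, 205)
8089.5 ((523.8538818359375, 20.934864044189453), (131.48089599609375, 133.39761352539062), 0.80716472864151) (318, 119, 102, 90)
18376.0 ((517.7276611328125, 290.60174560546875), (299.6076965332031, 202.92471313476562), 0.6324728727340698) (98, 55, 154, 204)
[0.52061235 0.19015698 0.2529208 ] [-3.14059493e+00 -1.87961478e-02 -1.19575567e-03]
```

>>> {"fn": "apply_moves", "kwargs": {
  "moves": [
    [[-1.6, 4, -7], -0.12],
    [[-1.6, 8, -7], -0.24],
    [[-1.6, 12, -7], -0.36],
    [[-1.6, 16, -7], -0.48],
    [[-1.6, 20, -7], -0.6],
    [[-1.6, 24, -7], -0.72],
    [[-1.6, 28, -7], -0.84],
    [[-1.6, 32, -7], -0.96],
    [[-1.6, 35, -7], -1.08],
    [[-1.6, 38, -7], -1.2]
  ]
}}

```text
clock: 8.4
tcp_pos: [0.5081, -0.161, 0.3206]
orientation: [-2.65, -1.684, 0.004]
contact_force: [0.3, 0.5, 1.0]
grip_width: 0.0429
```

>>> {"fn": "apply_moves", "kwargs": {
  "moves": [
    [[-12, 5, 0], -0.12],
    [[-12, 5, 0], -0.24],
    [[-12, 5, 0], -0.359],
    [[-12, 5, 0], -0.359],
    [[-12, 5, 0], -0.359],
    [[-12, 5, 0], -0.359],
    [[-12, 5, 0], -0.359]
  ]
}}

```text
clock: 8.98
tcp_pos: [0.5027, -0.2882, 0.3208]
orientation: [-2.312, -2.123, 0.001]
contact_force: [-0.2, 0.1, -0.1]
grip_width: 0.0423
```

```bash
cat >> h.py <<'E'
def slats(f,z=.020,zl=185):
    m=cv2.inRange(cv2.cvtColor(f['frame'],cv2.COLOR_BGR2HSV),(10,60,zl),(22,200,255))
    out=[]
    for (c,s,a),b in topmask(f,m,z,250):
        if max(s)>180 or not(-600<c[1]<0): continue
        phi=a if s[0]>s[1] else a+90
        out.append((np.round(c,1),np.round(s),round(phi-90,1),b))
    return sorted(out,key=lambda t:(-np.round(t[0][1]/80),t[0][0]))
E
python3 - <<'E'
from h import *
import pickle
o=r.get_obs();print(o['tcp_pos'],R.from_rotvec(o['orientation']).as_matrix().round(3),o['joints'].round(2) if hasattr(o['joints'],'round') else o['joints'])
f=grab('wrist');pickle.dump(f,open('w3.pkl','wb'))
for zl in (185,165): print(*slats(f,.02,zl),sep='\n')
cv2.imwrite('pics/g.png',f['frame'])
E
```

```text
[ 0.50268672 -0.2882246   0.32082431] [[ 0.085  0.996 -0.003]
 [ 0.996 -0.085  0.002]
 [ 0.001 -0.003 -1.   ]] [-0.02  0.28  0.54  1.72 -0.15  1.19  0.48]
(array([ 373.8, -270.3]), array([130.,  30.]), -2.2, (155, 110, 28, 82))
(array([ 448.4, -268.8]), array([130.,  30.]), -8.9, (205, 104, 22, 83))
(array([ 535.4, -268.3]), array([ 30., 131.]), 11.6, (250, 99, 39, 84))
(array([ 629. , -268.3]), array([130.,  31.]), -8.4, (315, 94, 30, 84))
(array([ 440.6, -421.5]), array([ 30., 131.]), 5.9, (205, 199, 32, 69))
(array([ 511.4, -423.6]), array([ 31., 131.]), 0.2, (250, 197, 23, 69))
(array([ 593.7, -397.2]), array([79., 30.]), -7.4, (299, 193, 21, 44))
(array([ 374.1, -270.4]), array([131.,  32.]), -2.4, (155, 110, 29, 82))
(array([ 448.4, -268.7]), array([131.,  31.]), -8.8, (205, 104, 22, 83))
(array([ 535.4, -268.2]), array([ 31., 131.]), 11.5, (250, 99, 39, 84))
(array([ 628.9, -268.3]), array([131.,  31.]), -8.5, (314, 93, 31, 85))
(array([ 440.7, -421.5]), array([ 32., 132.]), 5.7, (205, 199, 32, 69))
(array([ 511.4, -423.5]), array([132.,  31.]), -0.0, (250, 197, 23, 69))
(array([ 593.4, -398. ]), array([81., 31.]), -7.6, (298, 193, 22, 45))
```

View pics/g.png

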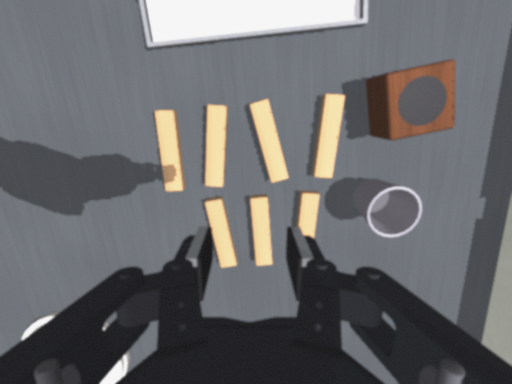

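```bash
cat >> h.py <<'E'
S=np.array([523.7,21.0]);YAW=np.deg2rad(.75)
u=np.array([np.cos(YAW),np.sin(YAW)]);v=np.array([-u[1],u[0]])
def slot(k):  # k=0..6 -> xy mm, TCP z m at placing, alpha deg
    L=k//2;s=1-2*(k%2)
    xy=S+50*s*(u if L%2==0 else v)
    return xy,.022+.02*L,(0.75 if L%2==0 else -89.25)
def go(xy,z,al):
    o=r.get_obs();M=R.from_rotvec(o['orientation']).as_matrix()
    a=np.rad2deg(np.arctan2(M[1,1],M[0,1]))
    g=np.array([xy[0]/1e3,xy[1]/1e3,z])
    d=M.T@(g-np.array(o['tcp_pos']))*100
    print('tcp',np.round(o['tcp_pos'],4),'alpha',round(a,2),'-> shift cm',d.round(2),'roll',round(np.deg2rad(a-al),3),'grip',round(o['grip_width'],4),'F',np.round(o['contact_force'],1))
E
python3 -c "
from h import *
go((629,-268.3),.018,-8.4)"
```

```text
tcp [ 0.503  -0.2878  0.3211] alpha -4.79 -> shift cm [ 2.95 12.45 30.29] roll 0.063 grip 0.0427 F [-0.4  0.1  0.1]
```

>>> {"fn": "apply_moves", "kwargs": {
  "moves": [
    [[2.95, 12.45, 5], 0.063],
    [[2.95, 12.45, 10], 0.063],
    [[2.95, 12.45, 15], 0.063],
    [[2.95, 12.45, 19], 0.063],
    [[2.95, 12.45, 22], 0.063],
    [[2.95, 12.45, 25], 0.063],
    [[2.95, 12.45, 27], 0.063],
    [[2.95, 12.45, 29], 0.063],
    [[2.95, 12.45, 30.3], 0.063],
    [[2.95, 12.45, 30.3], 0.063]
  ],
  "claw": 0.6
}}

```text
clock: 9.87
tcp_pos: [0.628, -0.2668, 0.0142]
orientation: [-2.372, -2.05, 0.004]
contact_force: [-0.4, 0.9, 0.1]
grip_width: 0.0514
```

```bash
python3 -c "
from h import *
go((629,-268.3),.018,-8.4)"
```

```text
tcp [ 0.628  -0.2668  0.0142] alpha -8.31 -> shift cm [-0.14  0.12 -0.38] roll 0.001 grip 0.0514 F [-0.4  0.9  0.1]
```

>>> {"fn": "apply_moves", "kwargs": {
  "moves": [
    [[0, 0, 0], 0],
    [[0, 0, 0], 0]
  ]
}}

```text
clock: 10.03
tcp_pos: [0.6303, -0.2699, 0.0204]
orientation: [2.378, 2.052, 0.001]
contact_force: [-0.4, 0.5, 0.3]
grip_width: 0.0512
```

```bash
python3 -c "
from h import *
go((629,-268.3),.018,-8.4)"
```

```text
tcp [ 0.6303 -0.2699  0.0204] alpha -8.42 -> shift cm [ 0.14 -0.15  0.24] roll -0.0 grip 0.0512 F [-0.4  0.5  0.3]
```

>>> {"fn": "apply_moves", "kwargs": {
  "moves": [
    [[0, 0, 0], 0],
    [[0, 0, 0], 0],
    [[0, 0, 0], 0],
    [[0, 0, 0], 0],
    [[0, 0, 0], 0],
    [[0, 0, 0], 0],
    [[0, 0, 0], 0],
    [[0, 0, 0], 0],
    [[0, 0, 0], 0],
    [[0, 0, 0], 0]
  ],
  "claw": 0,
  "grip_force": 50
}}

```text
clock: 10.87
tcp_pos: [0.6307, -0.2709, 0.0213]
orientation: [2.378, 2.05, 0.003]
contact_force: [-0.2, 1.4, 8.5]
grip_width: 0.0286
```

>>> {"fn": "apply_moves", "kwargs": {
  "moves": [
    [[0, 0, -2], 0],
    [[0, 0, -5], 0],
    [[0, 0, -8], 0],
    [[0, 0, -10], 0],
    [[0, 0, -12], 0],
    [[0, 0, -12], 0],
    [[0, 0, -12], 0],
    [[0, 0, -12], 0]
  ]
}}

```text
clock: 11.53
tcp_pos: [0.629, -0.2702, 0.1386]
orientation: [-2.379, -2.051, 0.0]
contact_force: [-0.3, -0.3, -1.3]
grip_width: 0.0284
```

```bash
python3 -c "
from h import *
p,z,a=slot(0);print(p,z,a);go(p,z+.04,a)"
```

```text
[573.69571638  21.65447978] 0.022 0.75
tcp [ 0.629  -0.2702  0.1386] alpha -8.47 -> shift cm [28.05 -9.76  7.69] roll -0.161 grip 0.0284 F [-0.3 -0.3 -1.3]
```

```bash
sed -i 's/xy,.022+.02\*L/xy,.026+.02*L/' h.py; cat >> h.py <<'E'
def place(k,e,dz=.03):  # e: slat centre minus TCP along tool x (mm)
    p,z,a=slot(k);ax=np.deg2rad(a+90);t=p-e*np.array([np.cos(ax),np.sin(ax)])
    go(t,z+dz,a)
E
python3 -c "
from h import *
place(0,2)"
```

```text
tcp [ 0.629  -0.2702  0.1386] alpha -8.47 -> shift cm [27.85 -9.73  8.29] roll -0.161 grip 0.0284 F [-0.3 -0.3 -1.3]
```

>>> {"fn": "apply_moves", "kwargs": {
  "moves": [
    [[3, -1, 0], -0.02],
    [[6, -2.5, 0], -0.06],
    [[9.5, -3.5, 0], -0.1],
    [[13, -4.5, 0], -0.161],
    [[16.5, -6, 0], -0.161],
    [[20, -7, 0], -0.161],
    [[23.5, -8.5, 0], -0.161],
    [[26, -9.3, 0], -0.161],
    [[27.5, -9.73, 0], -0.161],
    [[27.85, -9.73, 0], -0.161]
  ]
}}

```text
clock: 12.37
tcp_pos: [0.5726, 0.0237, 0.1376]
orientation: [-2.198, -2.24, 0.002]
contact_force: [0.0, 0.3, -0.3]
grip_width: 0.0287
```

>>> {"fn": "apply_moves", "kwargs": {
  "moves": [
    [[0, 0, 3], 0],
    [[0, 0, 6], 0],
    [[0, 0, 8], 0],
    [[0, 0, 8.3], 0],
    [[0, 0, 8.3], 0],
    [[0, 0, 8.3], 0],
    [[0, 0, 8.3], 0],
    [[0, 0, 8.3], 0]
  ]
}}

```text
clock: 13.03
tcp_pos: [0.5754, 0.0189, 0.0576]
orientation: [2.206, 2.234, 0.003]
contact_force: [-0.7, 0.1, -1.2]
grip_width: 0.0286
```

```bash
python3 -c "
from h import *
place(0,2,0)"
```

```text
tcp [0.5754 0.0189 0.0576] alpha 0.73 -> shift cm [ 0.07 -0.17  3.16] roll -0.0 grip 0.0286 F [-0.7  0.1 -1.2]
```

>>> {"fn": "apply_moves", "kwargs": {
  "moves": [
    [[0.07, -0.17, 1], 0],
    [[0.07, -0.17, 2], 0],
    [[0.07, -0.17, 2.7], 0],
    [[0.07, -0.17, 3.15], 0],
    [[0.07, -0.17, 3.15], 0],
    [[0.07, -0.17, 3.15], 0],
    [[0.07, -0.17, 3.15], 0]
  ]
}}

```text
clock: 13.62
tcp_pos: [0.5718, 0.02, 0.0246]
orientation: [-2.206, -2.235, 0.001]
contact_force: [-2.4, 0.8, 6.3]
grip_width: 0.0286
```

>>> {"fn": "apply_moves", "kwargs": {
  "moves": [
    [[0, 0, 0], 0],
    [[0, 0, 0], 0],
    [[0, 0, 0], 0],
    [[0, 0, 0], 0],
    [[0, 0, 0], 0]
  ],
  "claw": 0.55
}}

```text
clock: 14.03
tcp_pos: [0.5726, 0.0198, 0.0246]
orientation: [-2.207, -2.236, 0.0]
contact_force: [0.2, -0.2, 0.3]
grip_width: 0.0471
```

>>> {"fn": "apply_moves", "kwargs": {
  "moves": [
    [[0, 0, -2], 0],
    [[0, 0, -5], 0],
    [[0, 0, -9], 0],
    [[0, 0, -12], 0],
    [[-4, 0, -15], 0],
    [[-8, 0, -18], 0],
    [[-11, 0, -20], 0],
    [[-11, 0, -20], 0],
    [[-11, 0, -20], 0],
    [[-11, 0, -20], 0]
  ]
}}

```text
clock: 14.87
tcp_pos: [0.574, -0.0903, 0.2248]
orientation: [-2.208, -2.234, -0.001]
contact_force: [0.2, 0.9, -0.4]
grip_width: 0.0466
```

```bash
cat >> h.py <<'E'
def crib(f,z,name=None):
    m=cv2.inRange(cv2.cvtColor(f['frame'],cv2.COLOR_BGR2HSV),(10,60,185),(22,200,255))
    for (c,s,a),b in topmask(f,m,z,400):
        if max(s)<180 and -100<c[1]<120 and 400<c[0]<650:
            d=np.array(c)-S;print('crib',np.round([d@u,d@v],1),np.round(s),round((a+45)%90-45-.75,1),b)
    if name: cv2.imwrite('pics/'+name,f['frame'])
E
python3 -c "
from h import *
o=r.get_obs()
f=grab('wrist');crib(f,.024);print(green(f));print(*slats(f),sep='\n')
go((535.4,-268.3),.018,11.6)"
```

```text
crib [46.9  0.4] [ 28. 128.] 0.1 (235, 8, 27, 123)
[]
(array([ 375.4, -228.5]), array([44., 28.]), -2.5, (97, 249, 22, 28))
(array([ 534.9, -264.6]), array([ 28., 120.]), 11.5, (208, 249, 31, 70))
tcp [ 0.5737 -0.0889  0.224 ] alpha 0.8 -> shift cm [-17.91  -4.06  20.58] roll -0.188 grip 0.0467 F [ 0.  -0.5 -0.2]
```

>>> {"fn": "apply_moves", "kwargs": {
  "moves": [
    [[-4, -1, 3], -0.05],
    [[-8, -2, 6], -0.1],
    [[-12, -3, 9], -0.15],
    [[-15, -4.06, 12], -0.188],
    [[-17, -4.06, 14], -0.188],
    [[-17.9, -4.06, 15], -0.188],
    [[-17.9, -4.06, 15], -0.188],
    [[-17.9, -4.06, 15], -0.188],
    [[-17.9, -4.06, 15], -0.188],
    [[-17.9, -4.06, 15], -0.188]
  ]
}}

```text
clock: 15.75
tcp_pos: [0.5372, -0.2673, 0.0752]
orientation: [1.983, 2.436, 0.002]
contact_force: [0.2, 0.4, 0.3]
grip_width: 0.0473
```

>>> {"fn": "apply_moves", "kwargs": {
  "moves": [
    [[0, 0, 2], 0],
    [[0, 0, 4], 0],
    [[0, 0, 5.2], 0],
    [[0, 0, 5.6], 0],
    [[0, 0, 5.6], 0],
    [[0, 0, 5.6], 0],
    [[0, 0, 5.6], 0],
    [[0, 0, 5.6], 0],
    [[0, 0, 5.6], 0]
  ]
}}

```text
clock: 16.5
tcp_pos: [0.5363, -0.2699, 0.0196]
orientation: [1.987, 2.432, 0.001]
contact_force: [-0.1, -0.1, -0.1]
grip_width: 0.0469
```

```bash
python3 -c "
from h import *
go((535.4,-268.3),.018,11.6)"
```

```text
tcp [ 0.5363 -0.2699  0.0196] alpha 11.51 -> shift cm [ 0.18 -0.05  0.16] roll -0.002 grip 0.0469 F [-0.1 -0.1 -0.1]
```

>>> {"fn": "apply_moves", "kwargs": {
  "moves": [
    [[0.15, 0, 0.1], 0],
    [[0.15, 0, 0.1], 0],
    [[0.15, 0, 0.1], 0],
    [[0.15, 0, 0.1], 0],
    [[0.15, 0, 0.1], 0],
    [[0.15, 0, 0.1], 0],
    [[0.15, 0, 0.1], 0],
    [[0.15, 0, 0.1], 0],
    [[0.15, 0, 0.1], 0]
  ],
  "claw": 0
}}

```text
clock: 17.25
tcp_pos: [0.5359, -0.2682, 0.0183]
orientation: [1.987, 2.433, 0.001]
contact_force: [-1.0, 0.6, 6.5]
grip_width: 0.0287
```

>>> {"fn": "apply_moves", "kwargs": {
  "moves": [
    [[0, 0, -2], 0],
    [[0, 0, -5], 0],
    [[0, 0, -8], 0],
    [[0, 0, -10], 0],
    [[0, 0, -12], 0],
    [[0, 0, -12], 0],
    [[0, 0, -12], 0],
    [[0, 0, -12], 0],
    [[0, 0, -12], 0]
  ]
}}

```text
clock: 18.0
tcp_pos: [0.5346, -0.2676, 0.1363]
orientation: [-1.985, -2.431, 0.001]
contact_force: [-0.1, 0.5, -0.1]
grip_width: 0.0288
```

```bash
python3 -c "
from h import *
place(1,0,.03)"
```

```text
tcp [ 0.5346 -0.2676  0.1363] alpha 11.53 -> shift cm [29.42 -0.19  8.08] roll 0.188 grip 0.0288 F [-0.1  0.5 -0.1]
```

>>> {"fn": "apply_moves", "kwargs": {
  "moves": [
    [[4, 0, 0], 0.05],
    [[8, 0, 0], 0.1],
    [[12, -0.1, 0], 0.15],
    [[16, -0.2, 0], 0.188],
    [[20, -0.2, 0], 0.188],
    [[23.5, -0.2, 0], 0.188],
    [[26, -0.2, 0], 0.188],
    [[28, -0.2, 0], 0.188],
    [[29.2, -0.2, 1], 0.188],
    [[29.4, -0.2, 2], 0.188]
  ]
}}

```text
clock: 18.83
tcp_pos: [0.4743, 0.0218, 0.1166]
orientation: [-2.202, -2.239, -0.0]
contact_force: [0.2, -0.5, -1.2]
grip_width: 0.0289
```

>>> {"fn": "apply_moves", "kwargs": {
  "moves": [
    [[0, 0, 2], 0],
    [[0, 0, 4], 0],
    [[0, 0, 5.5], 0],
    [[0, 0, 6], 0],
    [[0, 0, 6], 0],
    [[0, 0, 6], 0],
    [[0, 0, 6], 0],
    [[0, 0, 6], 0],
    [[0, 0, 6], 0]
  ]
}}

```text
clock: 19.58
tcp_pos: [0.4754, 0.0195, 0.0585]
orientation: [2.206, 2.235, 0.002]
contact_force: [-0.3, -0.1, -0.7]
grip_width: 0.0284
```

```bash
python3 -c "
from h import *
place(1,0,0)"
```

```text
tcp [0.4754 0.0195 0.0585] alpha 0.75 -> shift cm [ 0.09 -0.17  3.25] roll -0.0 grip 0.0284 F [-0.3 -0.1 -0.7]
```

>>> {"fn": "apply_moves", "kwargs": {
  "moves": [
    [[0.04, -0.05, 1], 0],
    [[0.04, -0.05, 2], 0],
    [[0.04, -0.05, 2.8], 0],
    [[0.04, -0.05, 3.3], 0],
    [[0.04, -0.05, 3.5], 0],
    [[0.04, -0.05, 3.5], 0],
    [[0.04, -0.05, 3.5], 0],
    [[0.04, -0.05, 3.5], 0]
  ]
}}

```text
clock: 20.25
tcp_pos: [0.4743, 0.0198, 0.0226]
orientation: [-2.207, -2.236, 0.0]
contact_force: [0.1, 0.1, 0.1]
grip_width: 0.0288
```

>>> {"fn": "apply_moves", "kwargs": {
  "moves": [
    [[0, 0, 0], 0],
    [[0, 0, 0], 0],
    [[0, 0, 0], 0],
    [[0, 0, 0], 0],
    [[0, 0, 0], 0]
  ],
  "claw": 0.55
}}

```text
clock: 20.67
tcp_pos: [0.4744, 0.0199, 0.0228]
orientation: [2.207, 2.236, 0.0]
contact_force: [-0.8, 0.4, -0.3]
grip_width: 0.0469
```

>>> {"fn": "apply_moves", "kwargs": {
  "moves": [
    [[0, 0, -2], 0],
    [[0, 0, -5], 0],
    [[0, 0, -9], 0],
    [[0, 0, -12], 0],
    [[-4, 0, -15], 0],
    [[-8, 0, -18], 0],
    [[-11, 0, -20], 0],
    [[-11, 0, -20], 0],
    [[-11, 0, -20], 0],
    [[-11, 0, -20], 0]
  ]
}}

```text
clock: 21.5
tcp_pos: [0.4756, -0.0899, 0.2226]
orientation: [-2.208, -2.235, -0.001]
contact_force: [-0.7, 0.4, -0.4]
grip_width: 0.0469
```

```bash
python3 -c "
from h import *
o=r.get_obs()
f=grab('wrist');crib(f,.024);crib(grab('scene'),.024)
go((448.4,-268.8),.018,-8.9)"
```

```text
crib [-50.6  -1.2] [ 29. 128.] 0.2 (236, 11, 27, 123)
crib [47.1  0.9] [ 28. 127.] 0.1 (320, 9, 34, 123)
tcp [ 0.4751 -0.0885  0.2216] alpha 0.86 -> shift cm [-18.    -2.9   20.36] roll 0.17 grip 0.0469 F [0.6 0.3 0. ]
```

>>> {"fn": "apply_moves", "kwargs": {
  "moves": [
    [[-4, -1, 3], 0.05],
    [[-8, -2, 6], 0.1],
    [[-12, -2.9, 9], 0.15],
    [[-15, -2.9, 12], 0.17],
    [[-17, -2.9, 14], 0.17],
    [[-18, -2.9, 15], 0.17],
    [[-18, -2.9, 15], 0.17],
    [[-18, -2.9, 15], 0.17],
    [[-18, -2.9, 15], 0.17],
    [[-18, -2.9, 15], 0.17]
  ]
}}

```text
clock: 22.43
tcp_pos: [0.45, -0.2686, 0.073]
orientation: [-2.386, -2.044, -0.001]
contact_force: [-0.4, -0.4, 0.2]
grip_width: 0.0469
```

>>> {"fn": "apply_moves", "kwargs": {
  "moves": [
    [[0, 0, 2], 0],
    [[0, 0, 4], 0],
    [[0, 0, 5], 0],
    [[0, 0, 5.4], 0],
    [[0, 0, 5.4], 0],
    [[0, 0, 5.4], 0],
    [[0, 0, 5.4], 0],
    [[0, 0, 5.4], 0],
    [[0, 0, 5.4], 0]
  ]
}}

```text
clock: 23.18
tcp_pos: [0.4495, -0.2707, 0.0194]
orientation: [2.388, 2.04, 0.001]
contact_force: [0.1, 0.1, 0.0]
grip_width: 0.0472
```

```bash
python3 -c "
from h import *
go((448.4,-268.8),.018,-8.9)"
```

```text
tcp [ 0.4495 -0.2707  0.0194] alpha -8.99 -> shift cm [ 0.17 -0.14  0.14] roll -0.002 grip 0.0472 F [0.1 0.1 0. ]
```

>>> {"fn": "apply_moves", "kwargs": {
  "moves": [
    [[0.15, -0.1, 0.1], 0],
    [[0.15, -0.1, 0.1], 0],
    [[0.15, -0.1, 0.1], 0],
    [[0.15, -0.1, 0.1], 0],
    [[0.15, -0.1, 0.1], 0],
    [[0.15, -0.1, 0.1], 0],
    [[0.15, -0.1, 0.1], 0],
    [[0.15, -0.1, 0.1], 0],
    [[0.15, -0.1, 0.1], 0]
  ],
  "claw": 0
}}

```text
clock: 23.93
tcp_pos: [0.4485, -0.2687, 0.0181]
orientation: [-2.389, -2.04, -0.001]
contact_force: [-0.6, 0.9, 5.8]
grip_width: 0.0288
```

>>> {"fn": "apply_moves", "kwargs": {
  "moves": [
    [[0, 0, -2], 0],
    [[0, 0, -5], 0],
    [[2, 0, -8], 0],
    [[5, 0, -11], 0],
    [[8, 0, -13], 0.1],
    [[11, 0, -14], 0.2],
    [[14, 0, -14], 0.3],
    [[17, 0, -14], 0.4],
    [[20, 0, -14], 0.5],
    [[22, 0, -14], 0.6]
  ]
}}

```text
clock: 24.77
tcp_pos: [0.4828, -0.0483, 0.1577]
orientation: [-2.885, -1.24, -0.001]
contact_force: [-0.7, 0.7, -1.0]
grip_width: 0.0288
```

>>> {"fn": "apply_moves", "kwargs": {
  "moves": [
    [[0, 0, 0], 0.1],
    [[0, 0, 0], 0.2],
    [[0, 0, 0], 0.3],
    [[0, 0, 0], 0.4],
    [[0, 0, 0], 0.5],
    [[0, 0, 0], 0.6],
    [[0, 0, 0], 0.7],
    [[0, 0, 0], 0.8],
    [[0, 0, 0], 0.8],
    [[0, 0, 0], 0.8]
  ]
}}

```text
clock: 25.6
tcp_pos: [0.4825, -0.0515, 0.1576]
orientation: [3.141, 0.026, -0.001]
contact_force: [-0.0, 0.5, 0.2]
grip_width: 0.0286
```

```bash
python3 -c "
from h import *
place(2,0,.03)"
```

```text
tcp [ 0.4825 -0.0515  0.1576] alpha -89.03 -> shift cm [  4.26 -12.18   8.15] roll 0.004 grip 0.0286 F [-0.   0.5  0.2]
```

>>> {"fn": "apply_moves", "kwargs": {
  "moves": [
    [[1, -3.5, 0], 0.004],
    [[2, -7, 0], 0.004],
    [[3.5, -10, 0], 0.004],
    [[4.2, -11.8, 0], 0.004],
    [[4.25, -12.2, 2], 0.004],
    [[4.25, -12.2, 5], 0.004],
    [[4.25, -12.2, 7.5], 0.004],
    [[4.25, -12.2, 8.1], 0.004],
    [[4.25, -12.2, 8.1], 0.004],
    [[4.25, -12.2, 8.1], 0.004]
  ]
}}

```text
clock: 26.43
tcp_pos: [0.5239, 0.0705, 0.0775]
orientation: [3.142, 0.016, 0.0]
contact_force: [-0.5, 0.3, -0.3]
grip_width: 0.0287
```

>>> {"fn": "apply_moves", "kwargs": {
  "moves": [
    [[0, 0, 0], 0],
    [[0, 0, 0], 0],
    [[0, 0, 0], 0],
    [[0, 0, 0], 0]
  ]
}}

```text
clock: 26.77
tcp_pos: [0.524, 0.0712, 0.0776]
orientation: [-3.141, -0.016, -0.002]
contact_force: [-0.1, 0.5, -0.8]
grip_width: 0.0294
```

```bash
python3 -c "
from h import *
place(2,0,-.003)"
```

```text
tcp [0.524  0.0712 0.0776] alpha -89.42 -> shift cm [-0.1   0.02  3.46] roll -0.003 grip 0.0294 F [-0.1  0.5 -0.8]
```

>>> {"fn": "apply_moves", "kwargs": {
  "moves": [
    [[-0.05, 0, 1], 0],
    [[-0.05, 0, 2], 0],
    [[-0.05, 0, 2.8], 0],
    [[-0.05, 0, 3.2], 0],
    [[-0.05, 0, 3.4], 0],
    [[-0.05, 0, 3.4], 0],
    [[-0.05, 0, 3.4], 0],
    [[-0.05, 0, 3.4], 0]
  ]
}}

```text
clock: 27.43
tcp_pos: [0.5231, 0.0709, 0.0426]
orientation: [3.141, 0.015, 0.0]
contact_force: [-0.1, -0.5, -0.7]
grip_width: 0.0291
```

>>> {"fn": "apply_moves", "kwargs": {
  "moves": [
    [[0, 0, 0], 0],
    [[0, 0, 0], 0],
    [[0, 0, 0], 0],
    [[0, 0, 0], 0],
    [[0, 0, 0], 0]
  ],
  "claw": 0.55
}}

```text
clock: 27.85
tcp_pos: [0.5231, 0.0711, 0.0428]
orientation: [-3.141, -0.015, -0.0]
contact_force: [-0.1, 0.6, -0.1]
grip_width: 0.0467
```

>>> {"fn": "apply_moves", "kwargs": {
  "moves": [
    [[0, 0, -2], 0],
    [[0, 0, -5], 0],
    [[0, 0, -9], 0],
    [[0, 0, -12], -0.1],
    [[-4, 4, -14], -0.22],
    [[-7, 8, -15], -0.34],
    [[-10, 11, -15], -0.46],
    [[-12, 15, -15], -0.58],
    [[-14, 18, -15], -0.7],
    [[-15, 21, -15], -0.8]
  ]
}}

```text
clock: 28.68
tcp_pos: [0.3787, -0.1286, 0.1926]
orientation: [-2.881, -1.247, -0.002]
contact_force: [1.7, -0.6, -0.5]
grip_width: 0.0469
```

>>> {"fn": "apply_moves", "kwargs": {
  "moves": [
    [[0, 0, 0], -0.12],
    [[0, 0, 0], -0.24],
    [[0, 0, 0], -0.36],
    [[0, 0, 0], -0.48],
    [[0, 0, 0], -0.6],
    [[0, 0, 0], -0.72],
    [[0, 0, 0], -0.72],
    [[0, 0, 0], -0.72],
    [[0, 0, 0], -0.72]
  ]
}}

```text
clock: 29.43
tcp_pos: [0.3807, -0.1279, 0.1927]
orientation: [-2.27, -2.171, -0.0]
contact_force: [-0.1, 0.4, -0.4]
grip_width: 0.0471
```

```bash
python3 -c "
from h import *
f=grab('wrist','h.png');crib(f,.044)
crib(grab('scene'),.044)
go((373.8,-270.3),.018,-2.2)"
```

```text
crib [ 34.5 -27.5] [26. 74.] 0.1 (417, 0, 39, 88)
crib [-56.7 -25.6] [26. 81.] 0.3 (323, 0, 30, 95)
tcp [ 0.3807 -0.1279  0.1927] alpha -2.48 -> shift cm [-14.26  -0.08  17.47] roll -0.005 grip 0.0467 F [ 0.4 -0.5 -0.3]
```

View pics/h.png

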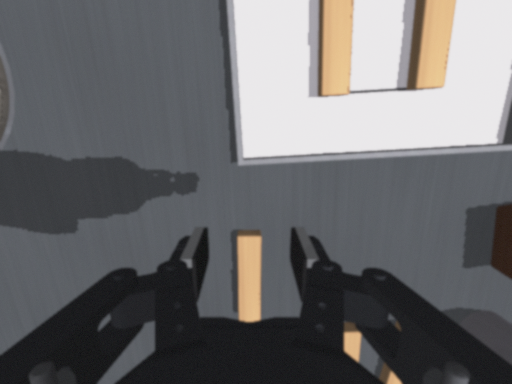

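>>> {"fn": "apply_moves", "kwargs": {
  "moves": [
    [[-4, 0, 3], 0],
    [[-8, 0, 6], 0],
    [[-11, -0.1, 8], 0],
    [[-13, -0.1, 10], 0],
    [[-14.25, -0.1, 12], 0],
    [[-14.25, -0.1, 12], 0],
    [[-14.25, -0.1, 12], 0],
    [[-14.25, -0.1, 12], 0]
  ]
}}

```text
clock: 30.2
tcp_pos: [0.3741, -0.2697, 0.073]
orientation: [-2.267, -2.175, -0.0]
contact_force: [0.5, -0.1, -0.2]
grip_width: 0.0471
```

>>> {"fn": "apply_moves", "kwargs": {
  "moves": [
    [[0, 0, 2], 0],
    [[0, 0, 4], 0],
    [[0, 0, 5], 0],
    [[0, 0, 5.5], 0],
    [[0, 0, 5.5], 0],
    [[0, 0, 5.5], 0],
    [[0, 0, 5.5], 0],
    [[0, 0, 5.5], 0],
    [[0, 0, 5.5], 0]
  ]
}}

```text
clock: 30.95
tcp_pos: [0.3745, -0.2703, 0.0183]
orientation: [2.265, 2.175, 0.001]
contact_force: [0.5, 0.3, 0.2]
grip_width: 0.0467
```

```bash
python3 -c "
from h import *
go((373.8,-270.3),.018,-2.2)"
```

```text
tcp [ 0.3745 -0.2703  0.0183] alpha -2.33 -> shift cm [-0.01 -0.07  0.03] roll -0.002 grip 0.0467 F [0.5 0.3 0.2]
```

>>> {"fn": "apply_moves", "kwargs": {
  "moves": [
    [[0, 0, 0], 0],
    [[0, 0, 0], 0],
    [[0, 0, 0], 0],
    [[0, 0, 0], 0],
    [[0, 0, 0], 0],
    [[0, 0, 0], 0],
    [[0, 0, 0], 0],
    [[0, 0, 0], 0],
    [[0, 0, 0], 0]
  ],
  "claw": 0
}}

```text
clock: 31.7
tcp_pos: [0.3741, -0.2703, 0.0182]
orientation: [2.267, 2.175, 0.001]
contact_force: [-0.5, 1.9, 8.7]
grip_width: 0.0291
```

>>> {"fn": "apply_moves", "kwargs": {
  "moves": [
    [[0, 0, -2], 0],
    [[0, 0, -5], 0],
    [[1, 1, -8], 0],
    [[3, 3, -11], 0],
    [[5, 5, -13], 0.1],
    [[8, 7, -14], 0.2],
    [[11, 9, -14], 0.3],
    [[14, 11, -14], 0.4],
    [[16, 12, -14], 0.5],
    [[18, 13, -14], 0.6]
  ]
}}

```text
clock: 32.53
tcp_pos: [0.5121, -0.0936, 0.1577]
orientation: [-2.81, -1.404, -0.0]
contact_force: [-0.1, -1.2, 0.2]
grip_width: 0.0288
```

>>> {"fn": "apply_moves", "kwargs": {
  "moves": [
    [[0, 0, 0], 0.11],
    [[0, 0, 0], 0.22],
    [[0, 0, 0], 0.33],
    [[0, 0, 0], 0.44],
    [[0, 0, 0], 0.55],
    [[0, 0, 0], 0.66],
    [[0, 0, 0], 0.77],
    [[0, 0, 0], 0.88],
    [[0, 0, 0], 0.92],
    [[0, 0, 0], 0.92]
  ]
}}

```text
clock: 33.37
tcp_pos: [0.5109, -0.0956, 0.1574]
orientation: [3.141, 0.013, -0.002]
contact_force: [0.4, -0.5, 0.5]
grip_width: 0.0286
```

```bash
python3 -c "
from h import *
f=grab('wrist','i.png')
place(3,0,.03)"
```

```text
tcp [ 0.511  -0.0957  0.1575] alpha -89.38 -> shift cm [ 1.42 -6.66  8.14] roll -0.002 grip 0.0287 F [-0.2 -0.4 -0.9]
```

View pics/i.png

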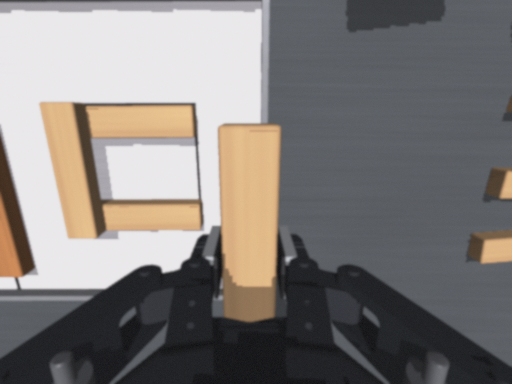

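>>> {"fn": "apply_moves", "kwargs": {
  "moves": [
    [[0.7, -3, 0], 0],
    [[1.2, -5, 0], 0],
    [[1.42, -6.5, 0], 0],
    [[1.42, -6.65, 0.5], 0],
    [[1.42, -6.65, 3], 0],
    [[1.42, -6.65, 6], 0],
    [[1.42, -6.65, 7.8], 0],
    [[1.42, -6.65, 8.1], 0],
    [[1.42, -6.65, 8.1], 0],
    [[1.42, -6.65, 8.1], 0]
  ]
}}

```text
clock: 34.25
tcp_pos: [0.5251, -0.0299, 0.0775]
orientation: [3.141, 0.015, 0.001]
contact_force: [0.9, -0.2, 0.1]
grip_width: 0.0289
```

>>> {"fn": "apply_moves", "kwargs": {
  "moves": [
    [[0, 0, 0], 0],
    [[0, 0, 0], 0],
    [[0, 0, 0], 0],
    [[0, 0, 0], 0]
  ]
}}

```text
clock: 34.58
tcp_pos: [0.5251, -0.029, 0.0773]
orientation: [-3.141, -0.016, -0.002]
contact_force: [-0.9, 0.1, -1.7]
grip_width: 0.0282
```

```bash
python3 -c "
from h import *
place(3,0,-.003)"
```

```text
tcp [ 0.5251 -0.029   0.0773] alpha -89.42 -> shift cm [-0.08  0.    3.43] roll -0.003 grip 0.0282 F [-0.9  0.1 -1.7]
```

>>> {"fn": "apply_moves", "kwargs": {
  "moves": [
    [[-0.05, 0, 1], 0],
    [[-0.05, 0, 2], 0],
    [[-0.05, 0, 2.8], 0],
    [[-0.05, 0, 3.2], 0],
    [[-0.05, 0, 3.4], 0],
    [[-0.05, 0, 3.4], 0],
    [[-0.05, 0, 3.4], 0],
    [[-0.05, 0, 3.4], 0]
  ]
}}

```text
clock: 35.25
tcp_pos: [0.5242, -0.0292, 0.0425]
orientation: [3.141, 0.015, -0.0]
contact_force: [-0.1, 0.3, -0.7]
grip_width: 0.0288
```

>>> {"fn": "apply_moves", "kwargs": {
  "moves": [
    [[0, 0, 0], 0],
    [[0, 0, 0], 0],
    [[0, 0, 0], 0],
    [[0, 0, 0], 0],
    [[0, 0, 0], 0]
  ],
  "claw": 0.55
}}

```text
clock: 35.67
tcp_pos: [0.5243, -0.029, 0.0427]
orientation: [-3.141, -0.016, -0.0]
contact_force: [-0.3, -0.8, -0.5]
grip_width: 0.0471
```

>>> {"fn": "apply_moves", "kwargs": {
  "moves": [
    [[0, 0, -2], 0],
    [[0, 0, -5], 0],
    [[0, 0, -9], 0],
    [[0, 0, -12], -0.1],
    [[-2, 3, -14], -0.22],
    [[-4, 6, -15], -0.34],
    [[-6, 9, -16], -0.46],
    [[-7, 12, -17], -0.58],
    [[-8, 13, -18], -0.7],
    [[-8, 14, -18], -0.8]
  ]
}}

```text
clock: 36.5
tcp_pos: [0.4439, -0.1724, 0.2241]
orientation: [-2.886, -1.239, -0.004]
contact_force: [1.0, 0.9, -0.7]
grip_width: 0.0471
```

>>> {"fn": "apply_moves", "kwargs": {
  "moves": [
    [[0, 0, 0], -0.12],
    [[0, 0, 0], -0.24],
    [[0, 0, 0], -0.36],
    [[0, 0, 0], -0.48],
    [[0, 0, 0], -0.6],
    [[0, 0, 0], -0.72],
    [[0, 0, 0], -0.863],
    [[0, 0, 0], -0.863],
    [[0, 0, 0], -0.863],
    [[0, 0, 0], -0.863]
  ]
}}

```text
clock: 37.33
tcp_pos: [0.4455, -0.17, 0.2227]
orientation: [-2.11, -2.328, -0.0]
contact_force: [0.9, 0.1, 0.7]
grip_width: 0.0471
```

```bash
python3 -c "
from h import *
f=grab('wrist','j.png');crib(f,.044);print(green(grab('scene')))
go((440.6,-421.5),.018,5.9)"
```

```text
crib [ -1.1 -37.7] [129.  64.] 4.3 (277, 0, 126, 71)
[(array([607., 249.]), array([ 61., 131.]))]
tcp [ 0.4456 -0.1699  0.2226] alpha 5.71 -> shift cm [-24.99  -2.99  20.46] roll -0.003 grip 0.0469 F [ 0.8 -0.4  0.1]
```

View pics/j.png

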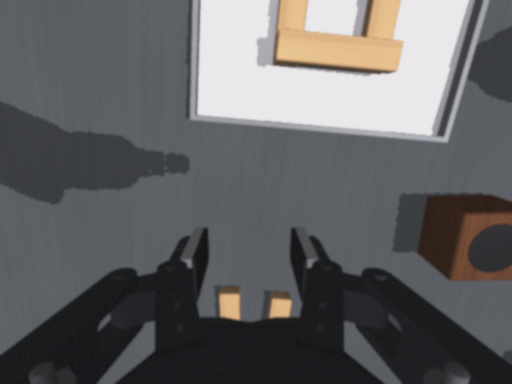

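>>> {"fn": "apply_moves", "kwargs": {
  "moves": [
    [[-4, -0.5, 2], 0],
    [[-8, -1, 4], 0],
    [[-12, -1.5, 7], 0],
    [[-16, -2, 9], 0],
    [[-20, -2.5, 11], 0],
    [[-23, -3, 13], 0],
    [[-24.5, -3, 14.5], 0],
    [[-25, -3, 15], 0],
    [[-25, -3, 15], 0],
    [[-25, -3, 15], 0]
  ]
}}

```text
clock: 38.27
tcp_pos: [0.4411, -0.421, 0.0723]
orientation: [-2.105, -2.33, 0.0]
contact_force: [0.7, -0.3, -0.7]
grip_width: 0.0469
```

>>> {"fn": "apply_moves", "kwargs": {
  "moves": [
    [[0, 0, 0], 0],
    [[0, 0, 2], 0],
    [[0, 0, 4], 0],
    [[0, 0, 5], 0],
    [[0, 0, 5.5], 0],
    [[0, 0, 5.5], 0],
    [[0, 0, 5.5], 0],
    [[0, 0, 5.5], 0],
    [[0, 0, 5.5], 0],
    [[0, 0, 5.5], 0]
  ]
}}

```text
clock: 39.1
tcp_pos: [0.4416, -0.4219, 0.0184]
orientation: [2.105, 2.331, 0.0]
contact_force: [-0.1, -0.1, 0.7]
grip_width: 0.0469
```

```bash
python3 -c "
from h import *
go((440.6,-421.5),.018,5.9)"
```

```text
tcp [ 0.4416 -0.4219  0.0184] alpha 5.84 -> shift cm [ 0.05 -0.1   0.04] roll -0.001 grip 0.0469 F [-0.1 -0.1  0.7]
```

>>> {"fn": "apply_moves", "kwargs": {
  "moves": [
    [[0, 0, 0], 0],
    [[0, 0, 0], 0],
    [[0, 0, 0], 0],
    [[0, 0, 0], 0],
    [[0, 0, 0], 0],
    [[0, 0, 0], 0],
    [[0, 0, 0], 0],
    [[0, 0, 0], 0],
    [[0, 0, 0], 0]
  ],
  "claw": 0
}}

```text
clock: 39.85
tcp_pos: [0.4416, -0.4219, 0.0182]
orientation: [2.105, 2.331, 0.0]
contact_force: [0.1, 0.8, 6.8]
grip_width: 0.0286
```

>>> {"fn": "apply_moves", "kwargs": {
  "moves": [
    [[0, 0, -2], 0],
    [[0, 0, -5], 0],
    [[1, 0.5, -8], 0],
    [[4, 1.5, -11], 0],
    [[7, 3, -13], 0],
    [[10.5, 4.5, -14], 0],
    [[14, 6, -14], 0],
    [[17.5, 7, -14], 0],
    [[21, 8.5, -14], 0],
    [[24, 10, -14], 0]
  ]
}}

```text
clock: 40.68
tcp_pos: [0.5161, -0.1699, 0.1575]
orientation: [-2.104, -2.332, -0.001]
contact_force: [1.0, 0.6, -1.4]
grip_width: 0.0285
```

>>> {"fn": "apply_moves", "kwargs": {
  "moves": [
    [[3, 1.5, 0], 0],
    [[6, 3, 0], 0.02],
    [[9, 4, 0], 0.04],
    [[12, 5, 0], 0.06],
    [[14.5, 6, 0], 0.08],
    [[16.5, 7, 0], 0.089],
    [[18, 7.5, 0], 0.089],
    [[18.6, 7.6, 0], 0.089],
    [[18.6, 7.6, 0], 0.089],
    [[18.6, 7.6, 0], 0.089]
  ]
}}

```text
clock: 41.52
tcp_pos: [0.5725, 0.0191, 0.1576]
orientation: [2.207, 2.235, -0.001]
contact_force: [0.4, 0.3, -1.3]
grip_width: 0.0289
```

```bash
python3 -c "
from h import *
place(4,0,.03)"
```

```text
tcp [0.5725 0.0191 0.1576] alpha 0.72 -> shift cm [0.25 0.13 6.16] roll -0.001 grip 0.0289 F [ 0.4  0.3 -1.3]
```

>>> {"fn": "apply_moves", "kwargs": {
  "moves": [
    [[0.25, 0.1, 1], 0],
    [[0.25, 0.1, 3], 0],
    [[0.25, 0.1, 5], 0],
    [[0.25, 0.1, 6.2], 0],
    [[0.25, 0.1, 6.2], 0],
    [[0.25, 0.1, 6.2], 0],
    [[0.25, 0.1, 6.2], 0],
    [[0.25, 0.1, 6.2], 0],
    [[0.25, 0.1, 6.2], 0],
    [[0.25, 0.1, 6.2], 0]
  ]
}}

```text
clock: 42.35
tcp_pos: [0.5744, 0.0227, 0.0964]
orientation: [2.206, 2.236, 0.002]
contact_force: [-0.6, -0.2, -0.7]
grip_width: 0.0284
```

```bash
python3 -c "
from h import *
place(4,0,-.003)"
```

```text
tcp [0.5744 0.0227 0.0964] alpha 0.75 -> shift cm [-0.11 -0.08  3.34] roll 0.0 grip 0.0284 F [-0.6 -0.2 -0.7]
```

>>> {"fn": "apply_moves", "kwargs": {
  "moves": [
    [[-0.1, -0.05, 1], 0],
    [[-0.1, -0.05, 2], 0],
    [[-0.1, -0.05, 2.8], 0],
    [[-0.1, -0.05, 3.2], 0],
    [[-0.1, -0.05, 3.3], 0],
    [[-0.1, -0.05, 3.3], 0],
    [[-0.1, -0.05, 3.3], 0],
    [[-0.1, -0.05, 3.3], 0]
  ]
}}

```text
clock: 43.02
tcp_pos: [0.5733, 0.0215, 0.0623]
orientation: [-2.207, -2.236, 0.001]
contact_force: [-0.5, -0.7, -0.8]
grip_width: 0.0287
```

>>> {"fn": "apply_moves", "kwargs": {
  "moves": [
    [[0, 0, 0], 0],
    [[0, 0, 0], 0],
    [[0, 0, 0], 0],
    [[0, 0, 0], 0],
    [[0, 0, 0], 0]
  ],
  "claw": 0.55
}}

```text
clock: 43.43
tcp_pos: [0.5735, 0.0216, 0.0627]
orientation: [2.207, 2.236, 0.0]
contact_force: [0.1, -0.6, -0.7]
grip_width: 0.0469
```

>>> {"fn": "apply_moves", "kwargs": {
  "moves": [
    [[0, 0, -2], 0],
    [[0, 0, -5], 0],
    [[0, 0, -8], 0],
    [[0, 0, -11], 0],
    [[-4, 0, -14], 0],
    [[-8, 0, -16], 0],
    [[-12, 0, -16], 0],
    [[-12, 0, -16], 0],
    [[-12, 0, -16], 0],
    [[-12, 0, -16], 0]
  ]
}}

```text
clock: 44.27
tcp_pos: [0.5748, -0.0988, 0.2226]
orientation: [-2.209, -2.234, -0.001]
contact_force: [0.1, 0.4, 0.5]
grip_width: 0.0471
```

```bash
python3 -c "
from h import *
f=grab('wrist','k.png');crib(f,.064);crib(f,.044)
go((511.4,-423.6),.018,0.1)"
```

```text
crib [-15.7 -19.7] [83. 88.] -0.0 (145, 30, 83, 96)
crib [48.5 -7.4] [ 29. 113.] 0.2 (234, 0, 31, 126)
crib [-15.9  39.5] [83. 19.] -0.0 (136, 0, 89, 24)
crib [-20.2 -17.7] [88. 94.] -0.0 (145, 30, 83, 96)
crib [48.5 -4.6] [ 31. 120.] 0.2 (234, 0, 31, 126)
crib [-20.4  45.6] [88. 20.] -0.0 (136, 0, 89, 24)
tcp [ 0.5749 -0.0974  0.2221] alpha 0.78 -> shift cm [-32.56  -6.77  20.39] roll 0.012 grip 0.0467 F [ 0.8 -0.1 -0.3]
```

View pics/k.png

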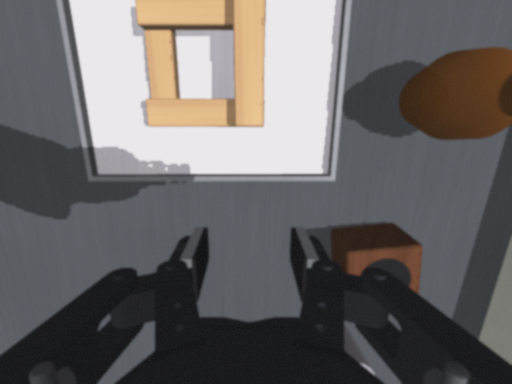

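Slot 4 sits squarely on layer 2, with its end flush at (234–263, 125). Next is slat C.

>>> {"fn": "apply_moves", "kwargs": {
  "moves": [
    [[-4, -0.8, 1], 0],
    [[-8, -1.6, 3], 0.01],
    [[-12, -2.4, 5], 0.012],
    [[-16, -3.2, 7], 0.012],
    [[-20, -4, 9], 0.012],
    [[-24, -5, 11], 0.012],
    [[-28, -6, 13], 0.012],
    [[-31, -6.6, 14.5], 0.012],
    [[-32.3, -6.8, 15], 0.012],
    [[-32.55, -6.8, 15], 0.012]
  ]
}}

```text
clock: 45.15
tcp_pos: [0.5076, -0.4284, 0.0696]
orientation: [-2.224, -2.215, 0.007]
contact_force: [-0.1, 0.1, 0.4]
grip_width: 0.047
```

>>> {"fn": "apply_moves", "kwargs": {
  "moves": [
    [[0, 0, 0], 0],
    [[0, 0, 2], 0],
    [[0, 0, 4], 0],
    [[0, 0, 5], 0],
    [[0, 0, 5.4], 0],
    [[0, 0, 5.4], 0],
    [[0, 0, 5.4], 0],
    [[0, 0, 5.4], 0],
    [[0, 0, 5.4], 0],
    [[0, 0, 5.4], 0]
  ]
}}

```text
clock: 45.98
tcp_pos: [0.5117, -0.425, 0.0195]
orientation: [2.219, 2.222, 0.0]
contact_force: [0.4, -0.9, 0.2]
grip_width: 0.0465
```

```bash
python3 -c "
from h import *
go((511.4,-423.6),.018,0.1)"
```

```text
tcp [ 0.5117 -0.425   0.0195] alpha 0.06 -> shift cm [ 0.14 -0.03  0.15] roll -0.001 grip 0.0465 F [ 0.4 -0.9  0.2]
```

>>> {"fn": "apply_moves", "kwargs": {
  "moves": [
    [[0.1, 0, 0.1], 0],
    [[0.1, 0, 0.1], 0],
    [[0.1, 0, 0.1], 0],
    [[0.1, 0, 0.1], 0],
    [[0.1, 0, 0.1], 0],
    [[0.1, 0, 0.1], 0],
    [[0.1, 0, 0.1], 0],
    [[0.1, 0, 0.1], 0],
    [[0.1, 0, 0.1], 0]
  ],
  "claw": 0
}}

```text
clock: 46.73
tcp_pos: [0.5115, -0.4239, 0.0181]
orientation: [2.22, 2.222, 0.001]
contact_force: [-0.8, 1.0, 5.2]
grip_width: 0.0293
```

>>> {"fn": "apply_moves", "kwargs": {
  "moves": [
    [[0, 0, -2], 0],
    [[0, 0, -5], 0],
    [[1, 0, -8], 0],
    [[4, 0, -11], 0],
    [[7, 0, -13], 0],
    [[10.5, -0.5, -14], 0],
    [[14, -1, -14], 0],
    [[17.5, -1.5, -14], 0],
    [[21, -2, -14], 0],
    [[24.5, -2, -14], 0]
  ]
}}

```text
clock: 47.57
tcp_pos: [0.4893, -0.1772, 0.1573]
orientation: [-2.22, -2.22, 0.0]
contact_force: [1.2, 0.4, -1.9]
grip_width: 0.029
```

>>> {"fn": "apply_moves", "kwargs": {
  "moves": [
    [[3.5, -0.3, 0], -0.011],
    [[7, -0.6, 0], -0.011],
    [[10.5, -1, 0], -0.011],
    [[13.5, -1.4, 0], -0.011],
    [[16, -1.6, 0], -0.011],
    [[18, -1.8, 0], -0.011],
    [[19.4, -1.8, 0], -0.011],
    [[19.8, -1.8, 0], -0.011],
    [[19.8, -1.8, 0], -0.011],
    [[19.8, -1.8, 0], -0.011]
  ]
}}

```text
clock: 48.4
tcp_pos: [0.4727, 0.0184, 0.1577]
orientation: [2.208, 2.234, -0.001]
contact_force: [0.7, 0.2, -0.4]
grip_width: 0.0286
```

```bash
python3 -c "
from h import *
place(5,0,.03)"
```

```text
tcp [0.4727 0.0184 0.1577] alpha 0.67 -> shift cm [0.19 0.1  6.17] roll -0.001 grip 0.0286 F [ 0.7  0.2 -0.4]
```

>>> {"fn": "apply_moves", "kwargs": {
  "moves": [
    [[0.15, 0.1, 1], 0],
    [[0.15, 0.1, 3], 0],
    [[0.15, 0.1, 5], 0],
    [[0.15, 0.1, 6.2], 0],
    [[0.15, 0.1, 6.2], 0],
    [[0.15, 0.1, 6.2], 0],
    [[0.15, 0.1, 6.2], 0],
    [[0.15, 0.1, 6.2], 0],
    [[0.15, 0.1, 6.2], 0],
    [[0.15, 0.1, 6.2], 0]
  ]
}}

```text
clock: 49.23
tcp_pos: [0.4742, 0.0209, 0.0962]
orientation: [2.208, 2.235, 0.002]
contact_force: [-0.4, 1.2, -1.2]
grip_width: 0.0287
```

```bash
python3 -c "
from h import *
place(5,0,-.003)"
```

```text
tcp [0.4742 0.0209 0.0962] alpha 0.7 -> shift cm [-0.05 -0.05  3.32] roll -0.001 grip 0.0287 F [-0.4  1.2 -1.2]
```

>>> {"fn": "apply_moves", "kwargs": {
  "moves": [
    [[-0.05, -0.03, 1], 0],
    [[-0.05, -0.03, 2], 0],
    [[-0.05, -0.03, 2.8], 0],
    [[-0.05, -0.03, 3.2], 0],
    [[-0.05, -0.03, 3.3], 0],
    [[-0.05, -0.03, 3.3], 0],
    [[-0.05, -0.03, 3.3], 0],
    [[-0.05, -0.03, 3.3], 0]
  ]
}}

```text
clock: 49.9
tcp_pos: [0.4734, 0.0201, 0.0624]
orientation: [-2.208, -2.235, 0.001]
contact_force: [-0.5, 0.3, 0.3]
grip_width: 0.0284
```

>>> {"fn": "apply_moves", "kwargs": {
  "moves": [
    [[0, 0, 0], 0],
    [[0, 0, 0], 0],
    [[0, 0, 0], 0],
    [[0, 0, 0], 0],
    [[0, 0, 0], 0]
  ],
  "claw": 0.55
}}

```text
clock: 50.32
tcp_pos: [0.4735, 0.0203, 0.0627]
orientation: [-2.208, -2.235, -0.0]
contact_force: [0.8, -0.7, 0.1]
grip_width: 0.0468
```

>>> {"fn": "apply_moves", "kwargs": {
  "moves": [
    [[0, 0, -2], 0],
    [[0, 0, -5], 0],
    [[0, 0, -8], 0],
    [[0, 0, -11], 0],
    [[-4, 1, -15], 0],
    [[-8, 2, -18], 0.05],
    [[-12, 4, -20], 0.1],
    [[-16, 6, -22], 0.15],
    [[-20, 9, -24], 0.15],
    [[-24, 11, -25], 0.153]
  ]
}}

```text
clock: 51.15
tcp_pos: [0.5617, -0.175, 0.2971]
orientation: [2.371, 2.061, 0.003]
contact_force: [1.0, -0.0, 0.3]
grip_width: 0.0471
```

>>> {"fn": "apply_moves", "kwargs": {
  "moves": [
    [[0, 0, 0], 0],
    [[0, 0, 0], 0],
    [[0, 0, 0], 0],
    [[0, 0, 0], 0],
    [[0, 0, 0], 0]
  ]
}}

```text
clock: 51.57
tcp_pos: [0.5604, -0.1721, 0.2949]
orientation: [-2.368, -2.061, 0.0]
contact_force: [0.1, 0.3, -1.1]
grip_width: 0.047
```

```bash
python3 -c "
from h import *
f=grab('wrist');print(*slats(f),sep='\n');crib(grab('scene'),.064,'l.png');print(green(grab('side')))
go((590.6,-422.5),.018,-8)"
```

```text
(array([ 591.6, -413.8]), array([108.,  27.]), -7.5, (278, 264, 17, 53))
crib [28.8 -8.6] [ 77. 146.] -0.0 (273, 165, 61, 23)
[(array([432., 246.]), array([70., 56.])), (array([634., 239.]), array([65., 40.]))]
tcp [ 0.5606 -0.1726  0.2954] alpha -7.97 -> shift cm [-24.35   6.45  27.71] roll 0.001 grip 0.0469 F [ 1. -0. -0.]
```

>>> {"fn": "apply_moves", "kwargs": {
  "moves": [
    [[-4, 1, 4], 0],
    [[-8, 2, 8], 0],
    [[-12, 3, 11], 0],
    [[-16, 4, 14], 0],
    [[-20, 5, 17], 0],
    [[-22.5, 6, 20], 0],
    [[-24, 6.45, 22], 0],
    [[-24.4, 6.45, 22], 0],
    [[-24.4, 6.45, 22], 0],
    [[-24.4, 6.45, 22], 0]
  ]
}}

```text
clock: 52.55
tcp_pos: [0.5883, -0.4257, 0.0731]
orientation: [-2.372, -2.054, 0.004]
contact_force: [-0.4, -0.2, 0.3]
grip_width: 0.047
```

>>> {"fn": "apply_moves", "kwargs": {
  "moves": [
    [[0, 0, 0], 0],
    [[0, 0, 2], 0],
    [[0, 0, 4], 0],
    [[0, 0, 5], 0],
    [[0, 0, 5.7], 0],
    [[0, 0, 5.7], 0],
    [[0, 0, 5.7], 0],
    [[0, 0, 5.7], 0],
    [[0, 0, 5.7], 0],
    [[0, 0, 5.7], 0]
  ]
}}

```text
clock: 53.38
tcp_pos: [0.5906, -0.425, 0.0196]
orientation: [2.371, 2.059, 0.001]
contact_force: [-0.3, -0.3, 0.2]
grip_width: 0.0466
```

```bash
python3 -c "
from h import *
go((590.5,-423.3),.018,-7.8)"
```

```text
tcp [ 0.5906 -0.425   0.0196] alpha -8.08 -> shift cm [ 0.17 -0.04  0.16] roll -0.005 grip 0.0466 F [-0.3 -0.3  0.2]
```

>>> {"fn": "apply_moves", "kwargs": {
  "moves": [
    [[0.15, 0, 0.1], 0],
    [[0.15, 0, 0.1], 0],
    [[0.15, 0, 0.1], 0],
    [[0.15, 0, 0.1], 0],
    [[0.15, 0, 0.1], 0],
    [[0.15, 0, 0.1], 0],
    [[0.15, 0, 0.1], 0],
    [[0.15, 0, 0.1], 0],
    [[0.15, 0, 0.1], 0]
  ],
  "claw": 0
}}

```text
clock: 54.13
tcp_pos: [0.5908, -0.4233, 0.0181]
orientation: [2.372, 2.059, 0.001]
contact_force: [-0.9, 0.8, 5.9]
grip_width: 0.0291
```

>>> {"fn": "apply_moves", "kwargs": {
  "moves": [
    [[0, 0, -2], 0],
    [[0, 0, -5], 0],
    [[1, 0, -8], 0],
    [[4, -1, -11], 0],
    [[7, -2, -14], 0],
    [[10.5, -3, -17], 0],
    [[14, -4, -18], 0],
    [[17.5, -5, -18], 0],
    [[21, -6, -18], 0],
    [[24.5, -7, -18], 0]
  ]
}}

```text
clock: 54.97
tcp_pos: [0.5549, -0.1687, 0.1974]
orientation: [-2.372, -2.059, -0.001]
contact_force: [0.4, 1.3, -1.2]
grip_width: 0.0288
```

>>> {"fn": "apply_moves", "kwargs": {
  "moves": [
    [[3, -1, 0], 0.1],
    [[6, -2, 0], 0.2],
    [[9, -3, 0], 0.3],
    [[12, -4, 0], 0.4],
    [[15, -5, 0], 0.5],
    [[18, -5.5, 0], 0.6],
    [[20, -6, 0], 0.7],
    [[21.5, -6.3, 0], 0.8],
    [[22, -6.5, 0], 0.9],
    [[22, -6.5, 0], 1.0]
  ]
}}

```text
clock: 55.8
tcp_pos: [0.5215, 0.0586, 0.1969]
orientation: [-3.069, -0.668, 0.002]
contact_force: [0.4, -0.8, -1.3]
grip_width: 0.0289
```

>>> {"fn": "apply_moves", "kwargs": {
  "moves": [
    [[0, 0, 0], 0.1],
    [[0, 0, 0], 0.2],
    [[0, 0, 0], 0.3],
    [[0, 0, 0], 0.41],
    [[0, 0, 0], 0.417],
    [[0, 0, 0], 0.417],
    [[0, 0, 0], 0.417],
    [[0, 0, 0], 0.417]
  ]
}}

```text
clock: 56.47
tcp_pos: [0.522, 0.0562, 0.1976]
orientation: [-3.141, -0.023, 0.0]
contact_force: [0.3, -0.0, -0.2]
grip_width: 0.0289
```

```bash
python3 -c "
from h import *
place(6,0,.03)"
```

```text
tcp [0.522  0.0562 0.1976] alpha -89.15 -> shift cm [ 0.12 -1.48  8.16] roll 0.002 grip 0.0289 F [ 0.3 -0.  -0.2]
```

>>> {"fn": "apply_moves", "kwargs": {
  "moves": [
    [[0.12, -1.5, 0], 0],
    [[0.12, -1.5, 2], 0],
    [[0.12, -1.5, 5], 0],
    [[0.12, -1.5, 7.5], 0],
    [[0.12, -1.5, 8.1], 0],
    [[0.12, -1.5, 8.1], 0],
    [[0.12, -1.5, 8.1], 0],
    [[0.12, -1.5, 8.1], 0],
    [[0.12, -1.5, 8.1], 0],
    [[0.12, -1.5, 8.1], 0]
  ]
}}

```text
clock: 57.3
tcp_pos: [0.5238, 0.0713, 0.1176]
orientation: [-3.141, -0.02, -0.003]
contact_force: [-0.8, -0.4, -0.0]
grip_width: 0.0291
```

```bash
python3 -c "
from h import *
place(6,0,-.003)"
```

```text
tcp [0.5238 0.0713 0.1176] alpha -89.25 -> shift cm [-0.08  0.04  3.46] roll -0.0 grip 0.0291 F [-0.8 -0.4 -0. ]
```

Lower, release, then back away upwards and towards -x (to view the crib from above).

>>> {"fn": "apply_moves", "kwargs": {
  "moves": [
    [[-0.05, 0, 1], 0],
    [[-0.05, 0, 2], 0],
    [[-0.05, 0, 2.8], 0],
    [[-0.05, 0, 3.2], 0],
    [[-0.05, 0, 3.4], 0],
    [[-0.05, 0, 3.4], 0],
    [[-0.05, 0, 3.4], 0],
    [[-0.05, 0, 3.4], 0]
  ]
}}

```text
clock: 57.97
tcp_pos: [0.5227, 0.0711, 0.0825]
orientation: [3.141, 0.02, 0.0]
contact_force: [0.0, 0.0, -0.4]
grip_width: 0.0287
```

>>> {"fn": "apply_moves", "kwargs": {
  "moves": [
    [[0, 0, 0], 0],
    [[0, 0, 0], 0],
    [[0, 0, 0], 0],
    [[0, 0, 0], 0],
    [[0, 0, 0], 0]
  ],
  "claw": 0.55
}}

```text
clock: 58.38
tcp_pos: [0.5227, 0.0712, 0.0827]
orientation: [-3.141, -0.02, -0.0]
contact_force: [-0.3, 0.2, -0.3]
grip_width: 0.0472
```

>>> {"fn": "apply_moves", "kwargs": {
  "moves": [
    [[0, 0, -2], 0],
    [[0, 0, -5], 0],
    [[0, 0, -8], 0],
    [[0, 0, -11], 0],
    [[-1, 0, -14], 0],
    [[-3, 0, -17], 0],
    [[-6, 0, -19], 0],
    [[-6, 0, -19], 0],
    [[-6, 0, -19], 0],
    [[-6, 0, -19], 0]
  ]
}}

```text
clock: 59.22
tcp_pos: [0.4625, 0.0714, 0.2727]
orientation: [-3.138, -0.023, -0.0]
contact_force: [0.3, 0.5, -0.1]
grip_width: 0.0469
```

```bash
python3 -c "
from h import *
f=grab('wrist','m.png');print(green(f));g=grab('scene');s=grab('side')
cv2.imwrite('pics/n.png',np.hstack([cv2.resize(g['frame'][110:260,200:460],(400,231)),cv2.resize(s['frame'][100:250,50:310],(400,231))]))
print(r.get_obs()['contact_force'])
# expected outline corners in wrist frame vs squares
for k in range(7):
    p,z,a=slot(k);print(k,proj(f,[p[0]/1e3,p[1]/1e3,.024+.02*(k//2)]).round())
# ends of top slat
m=cv2.inRange(cv2.cvtColor(f['frame'],cv2.COLOR_BGR2HSV),(10,60,150),(22,200,255))
for (c,sz,a),b in topmask(f,m,.084,400): d=np.array(c)-S;print(np.round([d@u,d@v]),np.round(sz),a,b)
"
```

```text
[(array([439., 244.]), array([55., 58.])), (array([536., 267.]), array([56., 62.])), (array([627., 246.]), array([58., 57.]))]
[-0.24297137  0.18755463 -0.05797321]
0 [288.  79.]
1 [285. 155.]
2 [250. 119.]
3 [327. 119.]
4 [293.  75.]
5 [289. 160.]
6 [250. 120.]
[0. 3.] [127. 121.] 0.8594605326652527 (238, 59, 111, 116)
[  3. 147.] [209.  46.] 0.44732120633125305 (135, 12, 56, 192)
```

View pics/m.png

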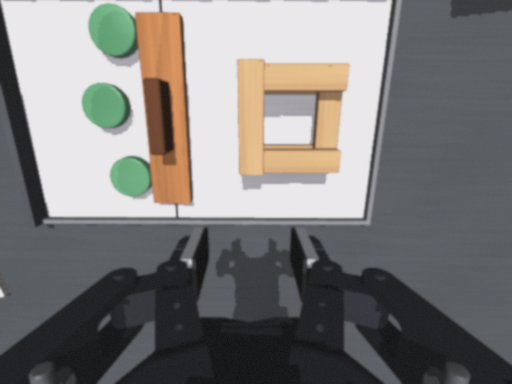

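View pics/n.png

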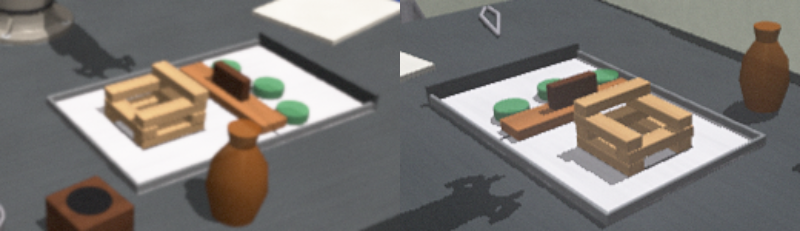

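```bash
python3 -c "
from h import *
print(green(grab('wrist')));print(r.hand_in())"
```

```text
[(array([438., 245.]), array([55., 58.])), (array([537., 267.]), array([55., 62.])), (array([627., 246.]), array([58., 57.]))]
the job is handed in; nothing more can be done
None
```

The glass is swept into the bay behind the straightedge, the seven-slat crib is stacked on the square, and I handed the job in at about 59 s.

- **Glass:** There were three blanks. I pushed them in one sweep, holding the straightedge only by its handle. In the last wrist picture their near edges are about 30 mm or more past the line. One blank was knocked sideways in the bay later in the run, but it stayed past the line.
- **Straightedge:** It stands across the tray behind the glass, within about 0.2° of square to it, with its front face about 27 mm past the line.
- **Crib:** All seven slats are on the square in four layers, with the odd one alone on the top +y side. The offsets I measured from the intended centre lines are at most 3 mm. I measured both bottom slats fully, and the third-layer +x slat only across its width. I checked the others by eye in the wrist, scene and side pictures, where they look level with the edges.
- **Largest deviation:** The first bottom slat, on the +x side, lies about 3 mm inside its line. I left it there.
- **Vase, mould and tin:** I never went for any of them. The vase and mould look untouched in the last pictures. The tin is not in those crops.
- **Forces:** The largest reading I saw was about 15 N at the wrist, during the sweep.

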